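# Open the vacuum desiccator pot and unload its sample carrier

### The job

The dried samples are ready: let the air into the small desiccator pot by turning the red vent tap on its blue lid fully open (a quarter turn clockwise) while the lid is still screwed down, then unscrew the lid anticlockwise over several twists, keeping hold of it as it comes free of the thread, and lay it right way up in the steel tray. Then lift the sample carrier out of the pot by its black knob and stand it upright in the tray beside the lid. Drop neither of them, do not tip the carrier, and leave the bottles, vials and tin round about where they stand.

Things in the scene. Friction and masses are not known exactly. Their poses are not given: they have to be found in the camera images.
- pot: Desiccator pot, fixed: clear thick-walled tube, 52 mm outside, clamped in a round grey flange (96 mm wide, 11 mm high). Origin: centre of the underside, on the pot's upright axis, z up. Open mouth (rim) 90 mm above the origin, bore 39 mm; outside below the rim a right-hand two-start thread, lead 12 mm a turn. Inner floor 16 mm above the origin.
- lid_center (a point): Centre (half-way up) of the loose blue screw lid, 60 mm wide, 43 mm tall, 85 g with tap; wider than the pot below it. Screwed down, this point is 87.5 mm above the pot's origin. Turned anticlockwise from above it rises 12 mm a turn, turns easily, stays where left, leaves the thread after one full turn (12 mm up), then lifts straight off. z: lid axis, up; x: along the white air nipple on its top.
- vent_tap (a joint): Angle of the red vent tap about the lid's axis, rad: near 0 closed (bar along the lid's y, square to the nipple), 1.57 fully open (bar along the lid's x, in line with the nipple; more than 1.3 will do), end stop at 1.65. Grows as the tap is turned clockwise seen from above, which also presses the lid tighter. Light friction (0.03 N m), stays where it is left.
- tap_top (a point): Centre of the top face of the tap's red bar: bar 34 mm long (along this point's y), 9 mm thick (along x), 19 mm tall; its underside is 4 mm above the lid's flat top, so this point is 23 mm above the lid's top and on the lid's axis. Turns with the tap.
- carrier_center (a point): Centre (half-way up, on the axis) of the sample carrier inside the pot: a loose metal stand with three capped sample tubes on a round foot 35 mm across, 88.5 mm tall in all, 80 g, z up. The foot's underside is 44 mm below this point. At the start it stands on the pot's inner floor with about 2 mm play to the bore all round.
- carrier_knob (a point): Centre of the top face of the carrier's black upright cylindrical knob, 14 mm across and 16.5 mm tall. With the lid off it stands 14.5 mm above the pot's rim; the fingers do not fit down into the bore beside it.
- tray_floor (a point): Centre of the inner floor of the steel tray, 3 mm above the bench. Tray fixed, 210 mm along its x (roughly away from the robot), 130 mm along its y, rim 13 mm above the floor; inside 205 by 125 mm.
- bottle_a: small clear screw-cap bottle with a black cap, 64 mm across, 117 mm tall; bystander, origin at the centre of its underside.
- bottle_c: small clear screw-cap bottle with a black cap, 58 mm across, 122 mm tall; bystander, origin at the centre of its underside.
- vial_02: culture vial with a cork-coloured plug, 29 mm across, 117 mm tall; bystander, origin at the centre of its underside.
- tin: round aluminium tin with a lid, 62 mm across, 32 mm tall; bystander, origin at the centre of its underside.

How it is judged:
By the outcome, as a careful person would: the job done as asked, in the order asked, and still so for the second after the job is handed in, with the robot touching nothing.
It also fails if it takes over 72 s, if anything falls off the work surface, if the arm or the gripper's body presses on something with over 40 N, if the wrist force passes 120 N, or if a joint passes its speed limit or range.

### The arm

A 7-joint arm with a two-finger parallel gripper is mounted at the origin on a cart in front of the work surface, level with it; the furniture and walls round the work are solid. World frame = base frame: x ahead of the robot, y to its left, z up, the work surface at z = 0. Lengths are in m, angles in rad, forces in N, time in s.
With the tool pointing down it reaches from about 0.4 to 0.875 m from the base axis. Payload 19.3 kg.
Tool frame: the origin (TCP) lies at the very end of the fingers, on their centre line; the grasp point (between the pads) lies 19 mm behind it; y points along the fingers, x is the direction in which the jaws open and shut, and the axes are right-handed (so a half turn about y gives the same grasp; the last joint's range is limited). The gripper opens to 85 mm and grips with 20 to 120 N. Pads are 22 mm wide; open, the fingers measure 114 mm over their backs; the gripper's body (76 mm by 85 mm) begins 54 mm behind the grasp point. The pads swing forward as they close: fully open they stand 13 mm farther back than shut.
Start: joints at [1.046, 0.521, -0.036, 1.599, 0.021, 1.021, -0.113], TCP at [0.275, -0.561, 0.195] pointing down, gripper open.
Joint ranges: [-2.91, 2.91], [-0.3, 2.13], [-1.5, 1.42], [0.17, 2.43], [-1.26, 4.41], [0.16, 1.93], [-2.52, 2.52]. Speed limits (rad/s): [1.89, 1.89, 2.39, 2.39, 3.01, 3.01, 3.01].

### API

Orientations are given as [roll, pitch, yaw] about the fixed x, y, z axes, in that order (R = Rz(yaw) Ry(pitch) Rx(roll)).
In Python, from workcell import bot gives the robot as it stands. The module is installed in compiled form; this text tells all that it offers.
- The arm moves only by the shell command python3 -m crank 'ROWS' [FORCE]. ROWS is JSON, a list of rows, each an object of numbers: "hand": the closure, from 0 (fully open) to 1 (shut); "dx", "dy", "dz": the shift along the tool's x, y, z in mm; "yaw": the turn about the tool's y in rad. In form: [{"hand": .., "dx": .., "dy": .., "dz": .., "yaw": ..}, ...]. A call has 1 to 12 rows; each row is the pose to reach, as a shift and turn from the pose commanded when the call began, along the tool's axes at that moment; what a row does not reach only later rows make up. A row lasts 1/12 s, in which the tool goes at most 41.7 mm and 7.16 degrees, less where a joint would pass 70% of its speed; a pose out of reach is approached as far as the arm can. A call with a gripper value outside its range is refused whole. The fingers move at their own pace and stop on an object; FORCE is the grip in N (left out, the last holds). Time passes only in rows, so rows that repeat a pose let the fingers close. It gives the time, the measured TCP pose, the force and the opening at its end, in the units of the state.
- bot.observe(): the state, without advancing time (a new reading comes with each control period).
- bot.grab_frame(name): name is "scene" or "top" or "wrist"; returns the picture (400x640x3 uint8, red, green, blue); there is no depth.
- bot.camera_info(name): a dict with "fx", "fy", "cx", "cy" (pixels), "rvec" (rotation vector, rad) and "tvec" (3), from world to camera coordinates, as OpenCV has them. Camera axes: x right, y down, z forward; pixel columns grow to the right and rows downward; lengths in m; the calibration is good to about 2 mm. A picture is of the moment at which its call begins: read the wrist's pose just before it. camera_info takes no time and is no camera call; for the wrist camera it gives the pose at the moment of the call.
- bot.job_done(): hands the job in, once; it reports no verdict.
The state is a dict: "clock": time; "qpos": joint angles; "qd": joint speeds; "joint_efforts": joint torques, N m; "position": TCP position; "tool_rot": TCP orientation; "force": force on the tool from outside, world axes, zero at the start; "moment": the same for the moment, N m; "grip_width": finger opening in m.
Only numpy, scipy, OpenCV 4.12 (cv2) and the standard library are available. Lean on these libraries where they do the work, as an engineer would, in place of code of your own. Each camera call takes 0.05 s, during which the arm holds its last target.

## Working session

There is one attempt and no reset: what is moved stays moved. The work goes in short steps, Python scripts to look and compute and a shell command to move; the robot and the scene stay as the last step left them, time stands still between calls to the robot, and variables do not carry over. Pictures are saved under pics/ and viewed, and the job is handed in when it is done.

```bash
mkdir -p pics; ls; python3 - <<'E'
from workcell import bot
import cv2,json
print(bot.observe())
for n in ("scene","top","wrist"):
    print(n,bot.camera_info(n))
    cv2.imwrite(f"pics/{n}0.png",bot.grab_frame(n)[:,:,::-1])
E
```

```text
pics
{'clock': 0.0, 'qpos': array([ 1.04578427,  0.5220163 , -0.03633353,  1.59997932,  0.02124565,
        1.02109983, -0.11280366]), 'qd': array([-9.98103004e-04, -1.53671251e-03,  7.13424320e-04,  1.19643499e-03,
        1.39240563e-05, -8.89058119e-04, -1.29459813e-03]), 'joint_efforts': array([-1.18580650e-03, -9.27086091e+01,  1.97972618e+00, -3.69924116e+01,
        1.79553987e-02,  8.21355439e-03,  1.04589310e-04]), 'position': array([ 0.27435447, -0.5611596 ,  0.19493455]), 'tool_rot': array([-1.57091117e+00,  1.11084002e-03, -1.11596929e+00]), 'force': array([-0.16150402,  0.18892418,  0.43027022]), 'moment': array([-0.01201246,  0.02807614,  0.00253785]), 'grip_width': 0.08565172418206894}
scene {'fx': 403.82990451515053, 'fy': 403.82990451515053, 'cx': 325.19707565841014, 'cy': 200.08457182224882, 'rvec': array([ 1.22085119, -2.27888806,  0.99417198]), 'tvec': array([0.32529131, 0.40856362, 0.86725006])}
top {'fx': 369.91948279290807, 'fy': 369.91948279290807, 'cx': 319.87889278214493, 'cy': 204.89144286252886, 'rvec': array([ 2.1414408 , -2.14377813,  0.21716889]), 'tvec': array([0.00688176, 0.57380249, 0.88691235])}
wrist {'fx': 333.5433317615885, 'fy': 333.5433317615885, 'cx': 317.93274465354347, 'cy': 200.53203897062207, 'rvec': array([-2.45920023,  1.53459602,  0.21624716]), 'tvec': array([-0.62508948, -0.03620178,  0.37986308])}
```

View pics/scene0.png

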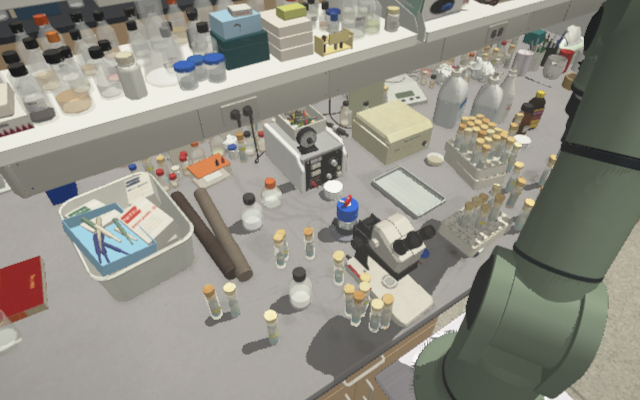

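View pics/top0.png

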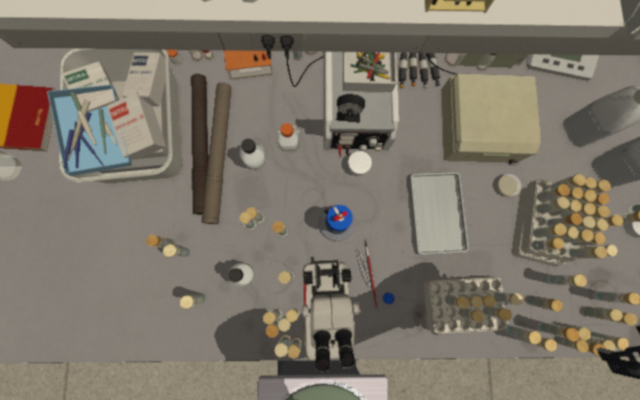

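View pics/wrist0.png

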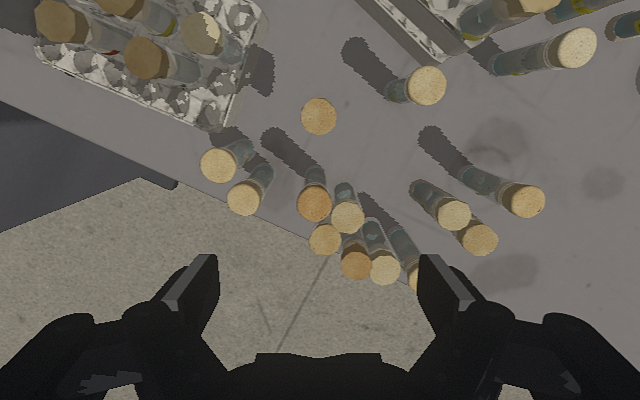

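```bash
cat > h.py <<'E'
from workcell import bot
import cv2,numpy as np
from scipy.spatial.transform import Rotation as Ro
def ray(n,u,v,info=None):
    c=info or bot.camera_info(n); R=Ro.from_rotvec(c['rvec']).as_matrix(); t=np.array(c['tvec'])
    d=R.T@np.array([(u-c['cx'])/c['fx'],(v-c['cy'])/c['fy'],1]); return -R.T@t,d
def onz(n,u,v,z,info=None):
    o,d=ray(n,u,v,info); return (o+d*(z-o[2])/d[2]).round(4)
def proj(n,P,info=None):
    c=info or bot.camera_info(n); K=np.array([[c['fx'],0,c['cx']],[0,c['fy'],c['cy']],[0,0,1]])
    return cv2.projectPoints(np.array(P,float).reshape(-1,3),c['rvec'],c['tvec'],K,None)[0].reshape(-1,2).round(1)
def tri(obs):
    A=np.zeros((3,3));b=np.zeros(3)
    for r in obs:
        o,d=ray(*r); d=d/np.linalg.norm(d); M=np.eye(3)-np.outer(d,d); A+=M;b+=M@o
    return np.linalg.solve(A,b).round(4)
def crop(src,out,x0,y0,x1,y1,s):
    im=cv2.imread(src)[y0:y1,x0:x1]; cv2.imwrite(out,cv2.resize(im,None,fx=s,fy=s,interpolation=cv2.INTER_CUBIC))
def snap(n,out):
    i=bot.camera_info(n); f=bot.grab_frame(n); cv2.imwrite(out,f[:,:,::-1]); return i
def Rt(): return Ro.from_euler('xyz',bot.observe()['tool_rot']).as_matrix()
E
python3 - <<'E'
from h import *
crop("pics/top0.png","pics/t0c.png",290,140,490,270,4)
crop("pics/scene0.png","pics/s0c.png",290,150,450,270,5)
print(Rt().round(3))
print(onz("top",339,219,.13),onz("top",438,213,.003),onz("top",[361][0],162,.032))
E
```

```text
[[ 0.439 -0.     0.898]
 [-0.898  0.001  0.439]
 [-0.001 -1.    -0.   ]]
[ 0.5268 -0.0354  0.13  ] [ 0.5605 -0.3112  0.003 ] [ 0.6923 -0.1035  0.032 ]
```

View pics/t0c.png

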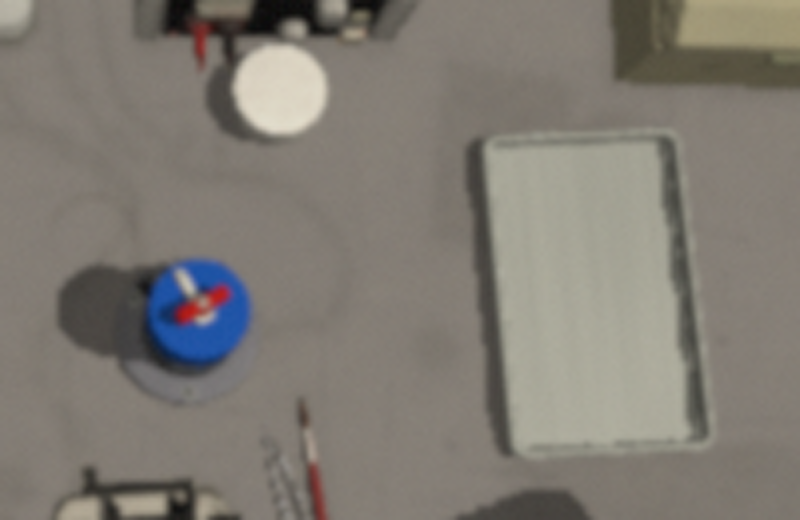

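View pics/s0c.png

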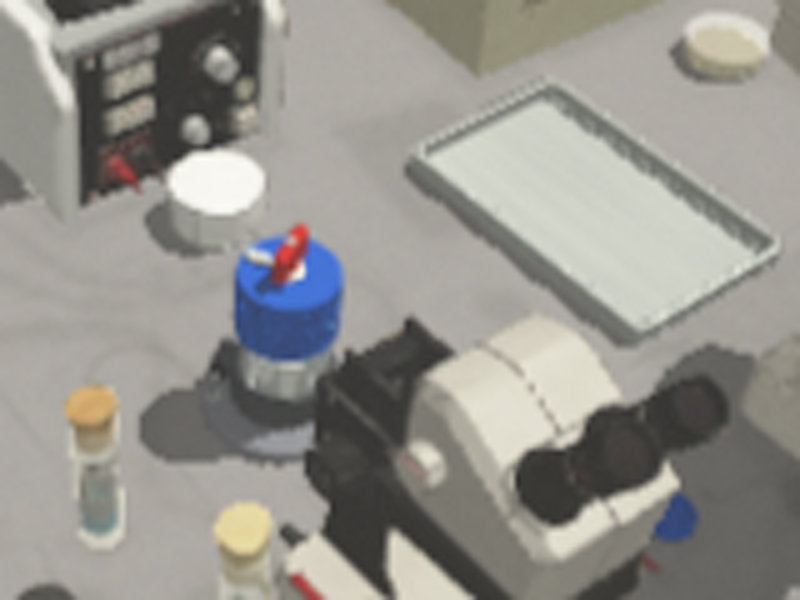

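```bash
python3 - <<'E'
from h import *
o,d=ray("wrist",318,200); p=bot.observe()['position']
print("cam in tool",Rt().T@(o-p), "dir",Rt().T@d)
# lid disc centre at z=.109
print("lid top",onz("top",340,217.75,.109),"tap",onz("top",340.8,216,.132))
print("scene tap",onz("scene",290+291/5,150+246/5,.13), "lid", onz("scene",290+289/5,150+272/5,.109))
a=onz("top",290+178/4,140+316/4,.132);b=onz("top",290+229/4,140+292/4,.132);print(a,b,np.degrees(np.arctan2(*(a-b)[[1,0]])))
for u,v in [(487,140),(677,135),(708,440),(520,450)]: print(onz("top",290+u/4,140+v/4,.016))
E
```

```text
cam in tool [ 0.00072732 -0.17942784  0.06944635] dir [-6.34643698e-05  9.62106365e-01 -2.72679160e-01]
lid top [ 0.5327 -0.0395  0.109 ] tap [ 0.5335 -0.0395  0.132 ]
scene tap [ 0.5292 -0.0382  0.13  ] lid [ 0.5302 -0.0388  0.109 ]
[ 0.5265 -0.0249  0.132 ] [ 0.5405 -0.0545  0.132 ] 115.31288380187415
[ 0.6616 -0.2416  0.016 ]
[ 0.6655 -0.3707  0.016 ]
[ 0.4613 -0.3769  0.016 ]
[ 0.4551 -0.2534  0.016 ]
```

```bash
python3 -m crank '[{"hand":0,"dx":0,"dy":-40,"dz":0,"yaw":0},{"hand":0,"dx":-30,"dy":-55,"dz":40,"yaw":-0.12},{"hand":0,"dx":-60,"dy":-55,"dz":78,"yaw":-0.24},{"hand":0,"dx":-356,"dy":-55,"dz":461,"yaw":-1.55},{"hand":0,"dx":-356,"dy":-55,"dz":461,"yaw":-1.55},{"hand":0,"dx":-356,"dy":-55,"dz":461,"yaw":-1.55},{"hand":0,"dx":-356,"dy":-55,"dz":461,"yaw":-1.55},{"hand":0,"dx":-356,"dy":-55,"dz":461,"yaw":-1.55},{"hand":0,"dx":-356,"dy":-55,"dz":461,"yaw":-1.55},{"hand":0,"dx":-356,"dy":-55,"dz":461,"yaw":-1.55},{"hand":0,"dx":-356,"dy":-55,"dz":461,"yaw":-1.55},{"hand":0,"dx":-356,"dy":-55,"dz":461,"yaw":-1.55}]'
```

```text
clock: 1.15
position: [0.477, -0.1503, 0.2504]
tool_rot: [-1.571, -0.0, 0.255]
force: [0.0, -0.2, -0.7]
grip_width: 0.0854
```

```bash
python3 -m crank '[{"hand":0,"dx":0,"dy":0,"dz":0,"yaw":0},{"hand":0,"dx":0,"dy":0,"dz":0,"yaw":0}]'; python3 - <<'E'
from h import *
p=bot.observe(); print(p['position'],p['qpos'].round(2))
i=snap("wrist","pics/w1.png"); print(proj("wrist",[.532,-.039,.132],i))
E
```

```text
clock: 1.32
position: [0.4773, -0.15, 0.2502]
tool_rot: [-1.57, -0.0, 0.253]
force: [-0.1, -0.2, 0.4]
grip_width: 0.0855
[ 0.47732289 -0.15002847  0.25018234] [ 0.59  0.29 -0.5   1.83  0.16  1.05  0.28]
[[414.4  74.6]]
```

View pics/w1.png

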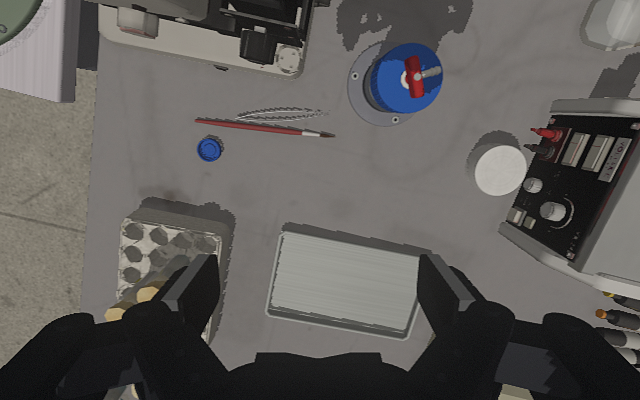

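```bash
python3 - <<'E'
from h import *
crop("pics/w1.png","pics/w1c.png",340,30,460,130,6)
E
```

```text
(no output)
```

View pics/w1c.png

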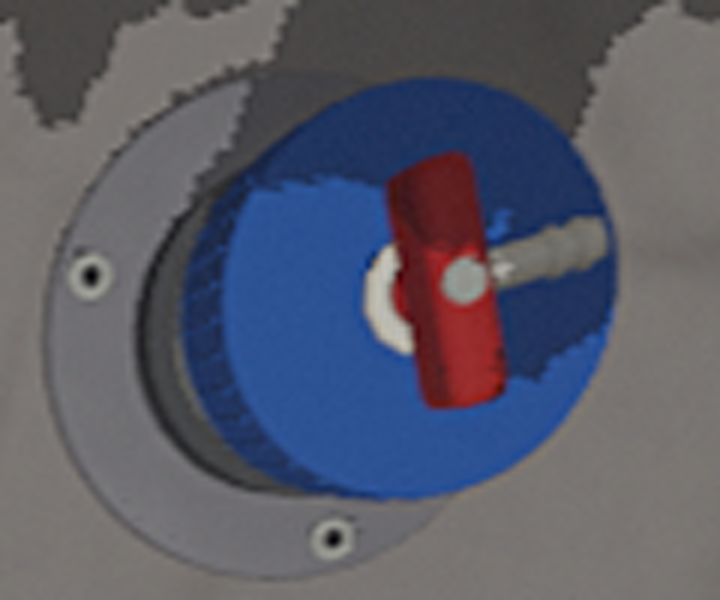

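```bash
python3 - <<'E'
from h import *
f=lambda u,v:(340+u/6,30+v/6)
print(onz("wrist",*f(464,282),.132),onz("wrist",*f(420,288),.109))
for A,B in [((470,160),(506,385)),((415,265),(437,405))]:
  a=onz("wrist",*f(*A),.132);b=onz("wrist",*f(*B),.132 if A[0]>450 else .132);print(a,b,np.degrees(np.arctan2(*(a-b)[[1,0]])))
# flange outer circle at z=.011: left 43, top~75, bottom 578 
print(onz("wrist",*f(43,330),.011),onz("wrist",*f(270,578),.011))
# tray corners
for u,v in [(283,231),(431,251),(411,333),(269,314)]: print(onz("wrist",u,v,.016))
E
```

```text
[ 0.5346 -0.0422  0.132 ] [ 0.5343 -0.0413  0.109 ]
[ 0.5303 -0.027   0.132 ] [ 0.5449 -0.0537  0.132 ] 118.67056536593414
[ 0.5273 -0.0417  0.132 ] [ 0.5363 -0.0587  0.132 ] 117.89727103094765
[ 0.4873 -0.0537  0.011 ] [ 0.5452 -0.0885  0.011 ]
[ 0.4541 -0.2512  0.016 ]
[ 0.6535 -0.2299  0.016 ]
[ 0.6689 -0.3595  0.016 ]
[ 0.4625 -0.3795  0.016 ]
```

```bash
python3 -m crank '[{"hand":0.3,"dx":30,"dy":0,"dz":30,"yaw":-0.12},{"hand":0.5,"dx":82,"dy":20,"dz":91,"yaw":-0.235},{"hand":0.5,"dx":82,"dy":60,"dz":91,"yaw":-0.235},{"hand":0.5,"dx":82,"dy":60,"dz":91,"yaw":-0.235},{"hand":0.5,"dx":82,"dy":60,"dz":91,"yaw":-0.235},{"hand":0.5,"dx":82,"dy":60,"dz":91,"yaw":-0.235}]'; python3 - <<'E'
from h import *
p=bot.observe(); print(p['position'],p['qpos'].round(2))
i=snap("wrist","pics/w2.png"); print(proj("wrist",[[.5335,-.041,.132],[.5335,-.041,.109]],i))
crop("pics/w2.png","pics/w2c.png",220,120,420,270,4)
snap("scene","pics/s2.png");crop("pics/s2.png","pics/s2c.png",310,140,430,240,6)
E
```

```text
clock: 1.87
position: [0.5331, -0.0445, 0.1895]
tool_rot: [-1.57, 0.002, 0.483]
force: [-0.4, -0.1, 0.4]
grip_width: 0.043
[ 0.5330885  -0.04448202  0.18953326] [ 0.39  0.43 -0.55  1.82  0.27  0.97  0.2 ]
[[321.  198.6]
 [320.8 190.9]]
```

View pics/w2c.png

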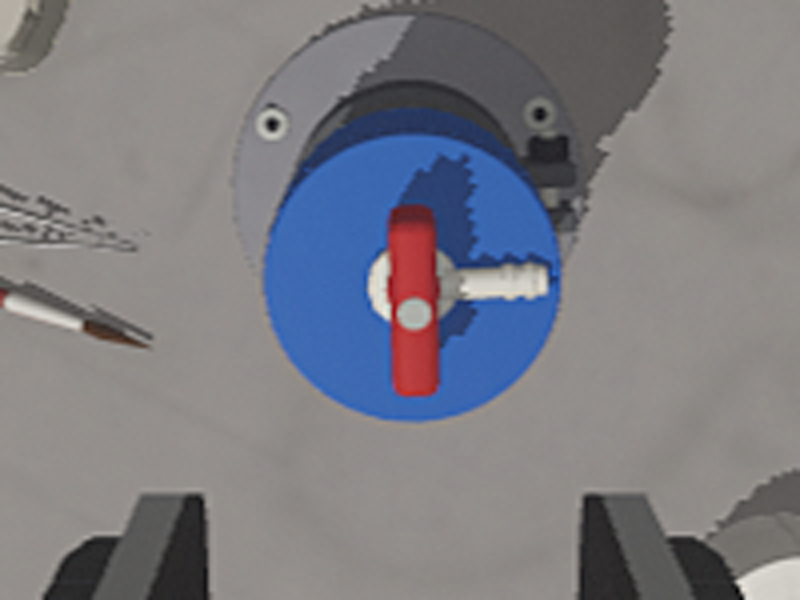

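View pics/s2c.png

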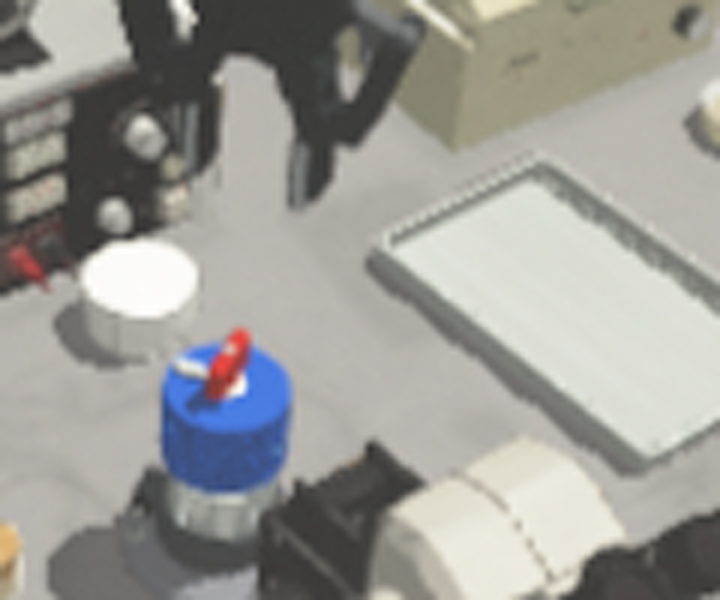

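```bash
python3 - <<'E'
from h import *
f=lambda u,v:(220+u/4,120+v/4)
T=onz("wrist",*f(413.5,313.5),.132);L=onz("wrist",*f(412,278),.109);print(T,L)
a=onz("wrist",*f(412,228),.132);b=onz("wrist",*f(416,392),.132);print(np.degrees(np.arctan2(*(a-b)[[1,0]])),np.degrees(.483)+90)
# tray
p=bot.observe()['position']
for P in (T,L,(a+b)/2,[.5335,-.0415,.13]): print((Rt().T@(P-p)*1000).round(1))
E
```

```text
[ 0.536  -0.0414  0.132 ] [ 0.5355 -0.0405  0.109 ]
119.24882633654694 117.67386150481876
[ 3.9 59.   2.6]
[ 3.9 82.   3.7]
[ 4. 59.  3.]
[ 1.7 61.   3.7]
```

```bash
python3 -m crank '[{"hand":0.5,"dx":3,"dy":35,"dz":3.5,"yaw":-0.02},{"hand":0.5,"dx":3,"dy":60,"dz":3.5,"yaw":-0.02},{"hand":0.6,"dx":3,"dy":71,"dz":3.5,"yaw":-0.02},{"hand":0.7,"dx":3,"dy":71,"dz":3.5,"yaw":-0.02},{"hand":0.75,"dx":3,"dy":71,"dz":3.5,"yaw":-0.02},{"hand":0.75,"dx":3,"dy":71,"dz":3.5,"yaw":-0.02}]' 20; python3 - <<'E'
from h import *
print(bot.observe()['force'])
i=snap("wrist","pics/w3.png"); crop("pics/w3.png","pics/w3c.png",220,150,420,300,4)
E
```

```text
clock: 2.47
position: [0.5356, -0.0398, 0.1209]
tool_rot: [-1.572, -0.002, 0.503]
force: [-0.5, 0.3, 0.2]
grip_width: 0.0214
[-0.51425251  0.30444626  0.21981525]
```

View pics/w3c.png

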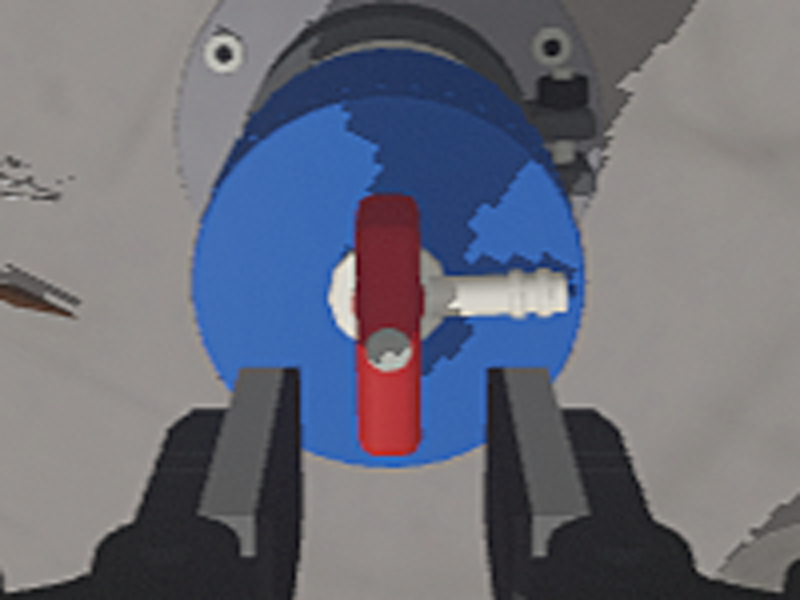

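```bash
python3 - <<'E'
from h import *
f=lambda u,v:(220+u/4,150+v/4)
p=bot.observe()['position'];print(p)
for q,z in (((389,346),.132),((389,280),.109),((389,345),.134)):print(onz("wrist",*f(*q),z),(Rt().T@(onz("wrist",*f(*q),z)-p)*1000).round(1))
# where a finger tip at +-11 mm in tool z and x=12 shows
R=Rt()
for t in ([12,0,11],[12,0,-11],[-12,-5,11],[12,-5,11],[0,0,0]): 
  u=proj("wrist",p+R@np.array(t)/1000)[0]; print(t,((u-[220,150])*4))
E
```

```text
[ 0.53560679 -0.03966449  0.12089987]
[ 0.5349 -0.0393  0.132 ] [ -0.4 -11.1   0.6]
[ 0.5342 -0.0381  0.109 ] [-0.5 11.9  2.1]
[ 0.5344 -0.0385  0.134 ] [ -0.5 -13.1   1.6]
[12, 0, 11] [477.6 248. ]
[12, 0, -11] [474.8 391.6]
[-12, -5, 11] [305.2 258.8]
[12, -5, 11] [479.6 258.8]
[0, 0, 0] [392.4 320.8]
```

```bash
python3 - <<'E'
from h import *
P=np.array([.5331,-.0445,.1895]); y=.483
X=np.array([np.cos(y),np.sin(y),0]);Z=np.array([-np.sin(y),np.cos(y),0])
for h in (0,20,38):
  for s in (-1,1):
    for w in (-11,11):
      u=proj("scene",P+[0,0,h/1000]+s*X*.0215+Z*w/1000)[0]; print(h,s,w,((u-[310,140])*6).round())
E
python3 - <<'E'
from h import *
print(bot.observe()['clock'])
snap("scene","pics/s3.png");crop("pics/s3.png","pics/s3c.png",300,130,420,230,6)
E
```

```text
0 -1 -11 [296. 248.]
0 -1 11 [275. 277.]
0 1 -11 [209. 218.]
0 1 11 [187. 246.]
20 -1 -11 [299. 214.]
20 -1 11 [277. 242.]
20 1 -11 [211. 184.]
20 1 11 [189. 211.]
38 -1 -11 [301. 181.]
38 -1 11 [280. 209.]
38 1 -11 [213. 152.]
38 1 11 [190. 179.]
2.5167
```

View pics/s3c.png

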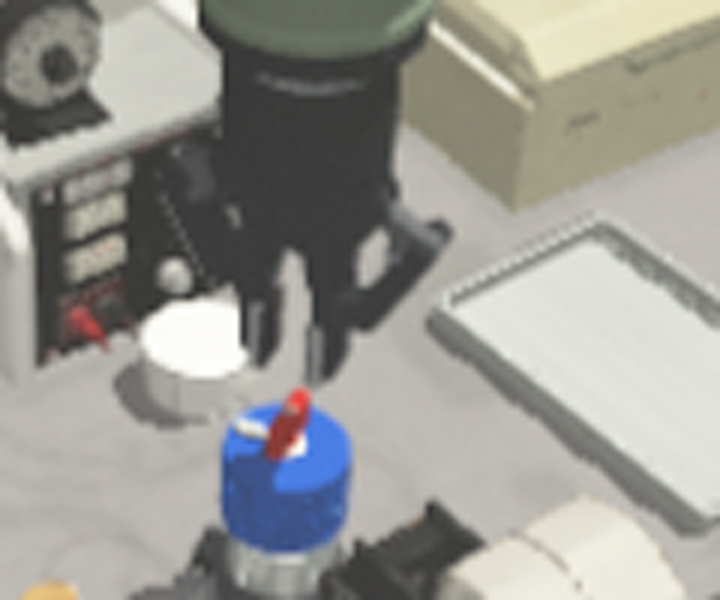

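```bash
python3 - <<'E'
from h import *
s=bot.observe();P=s['position'];R=Rt();g=s['grip_width'];print(P,g)
for h in (0,20,30,40):
  for sg in (-1,1):
    u=[((proj("scene",P+R@np.array([sg*(g/2),-h/1000,w/1000]))[0]-[300,130])*6).round() for w in(-11,11)]; print(h,sg,u)
i=snap("wrist","pics/w4.png"); 
for h in (0,20,30,40):
    print(h,[proj("wrist",P+R@np.array([sg*(g/2),-h/1000,.011]))[0] for sg in (-1,1)])
crop("pics/w4.png","pics/w4c.png",260,200,380,290,6)
E
```

```text
[ 0.53552606 -0.03956054  0.12074598] 0.021779390372340866
0 -1 [array([314., 414.]), array([294., 443.])]
0 1 [array([271., 399.]), array([251., 428.])]
20 -1 [array([316., 382.]), array([296., 411.])]
20 1 [array([273., 367.]), array([253., 396.])]
30 -1 [array([317., 366.]), array([297., 395.])]
30 1 [array([274., 352.]), array([254., 380.])]
40 -1 [array([319., 350.]), array([298., 379.])]
40 1 [array([275., 335.]), array([254., 364.])]
0 [array([299. , 212.3]), array([337.7, 212.3])]
20 [array([296.9, 224.4]), array([339.9, 224.4])]
30 [array([295.6, 231.6]), array([341.2, 231.6])]
40 [array([294.1, 239.7]), array([342.7, 239.7])]
```

View pics/w4c.png

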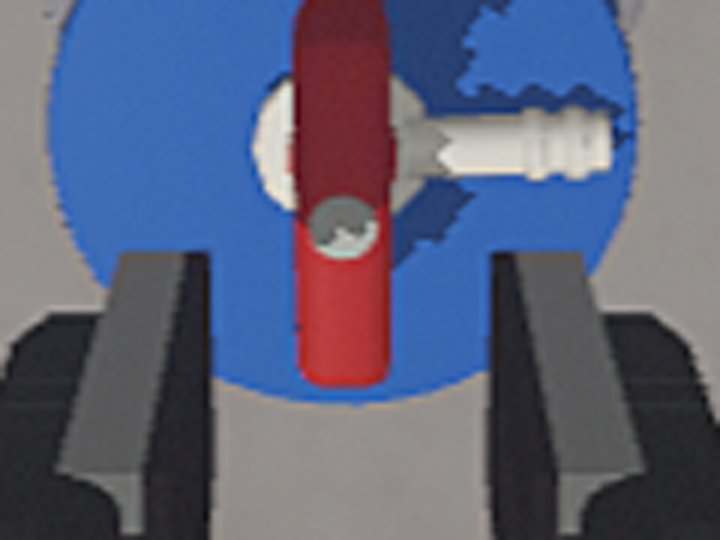

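```bash
python3 -m crank '[{"hand":0.75,"dx":-0.5,"dy":10,"dz":0,"yaw":0},{"hand":0.75,"dx":-0.5,"dy":20,"dz":0,"yaw":0},{"hand":0.75,"dx":-0.5,"dy":28,"dz":0,"yaw":0},{"hand":0.75,"dx":-0.5,"dy":28,"dz":0,"yaw":0}]' 20; python3 - <<'E'
from h import *
s=bot.observe();P=s['position'];R=Rt();g=s['grip_width'];print(P,g,s['force'])
i=snap("wrist","pics/w5.png"); 
for h in (0,20,30,40):
    print(h,[proj("wrist",P+R@np.array([sg*(g/2),-h/1000,.011]))[0] for sg in (-1,1)])
crop("pics/w5.png","pics/w5c.png",240,170,400,290,5)
snap("scene","pics/s5.png");crop("pics/s5.png","pics/s5c.png",300,130,420,230,6)
E
```

```text
clock: 2.95
position: [0.5332, -0.0394, 0.0892]
tool_rot: [-1.569, 0.002, 0.504]
force: [-0.8, -0.8, -0.0]
grip_width: 0.0215
[ 0.53315573 -0.03943421  0.08919849] 0.02153542254903521 [-0.84541759 -0.79155961 -0.04199376]
0 [array([298.5, 211.3]), array([336.5, 211.3])]
20 [array([296.3, 223.3]), array([338.6, 223.3])]
30 [array([295. , 230.4]), array([339.8, 230.4])]
40 [array([293.6, 238.3]), array([341.2, 238.3])]
```

View pics/w5c.png

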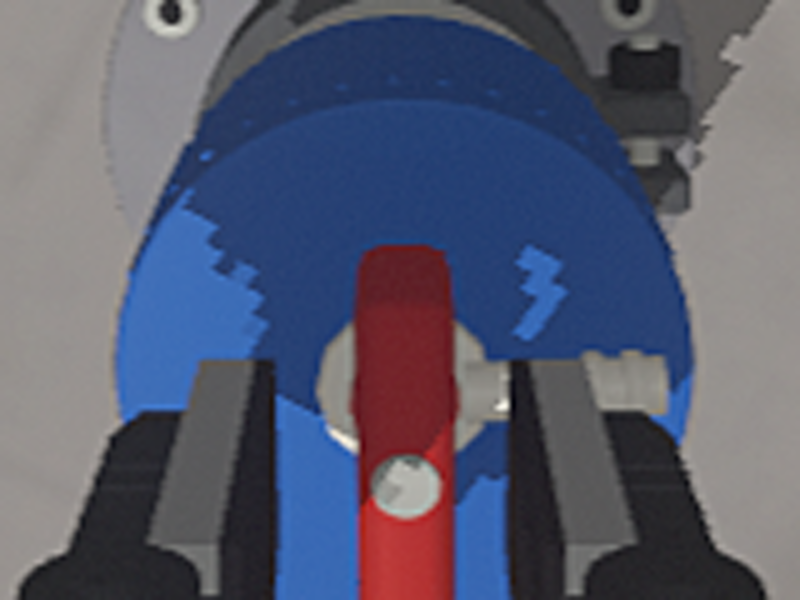

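View pics/s5c.png

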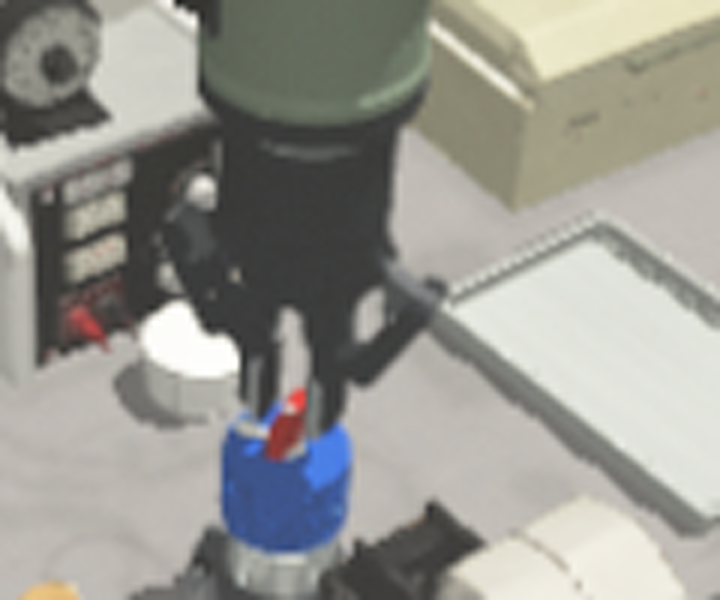

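```bash
python3 - <<'E'
from h import *
s=bot.observe();P=s['position']
print((Rt().T@(onz("wrist",321.2,267.4,.132)-P)*1000).round(1), s['clock'])
E
python3 -m crank '[{"hand":0.75,"dx":1.3,"dy":9,"dz":0,"yaw":0},{"hand":1,"dx":1.3,"dy":9,"dz":0,"yaw":0},{"hand":1,"dx":1.3,"dy":9,"dz":0,"yaw":0},{"hand":1,"dx":1.3,"dy":9,"dz":0,"yaw":0},{"hand":1,"dx":1.3,"dy":9,"dz":0,"yaw":0}]' 25; python3 - <<'E'
from h import *
s=bot.observe();P=s['position'];R=Rt();g=s['grip_width'];print(P,g,s['force'],s['moment'])
i=snap("wrist","pics/w6.png"); 
crop("pics/w6.png","pics/w6c.png",240,170,400,290,5)
E
```

```text
[  1.4 -41.3  -2.3] 3.05
clock: 3.47
position: [0.535, -0.0389, 0.082]
tool_rot: [-1.57, 0.001, 0.504]
force: [-0.1, 0.8, -10.6]
grip_width: 0.0084
[ 0.53502305 -0.03887681  0.08199847] 0.00843004811406291 [ -0.08568115   0.82604284 -10.55610354] [ 0.13626976 -0.04504812  0.03032833]
```

View pics/w6c.png

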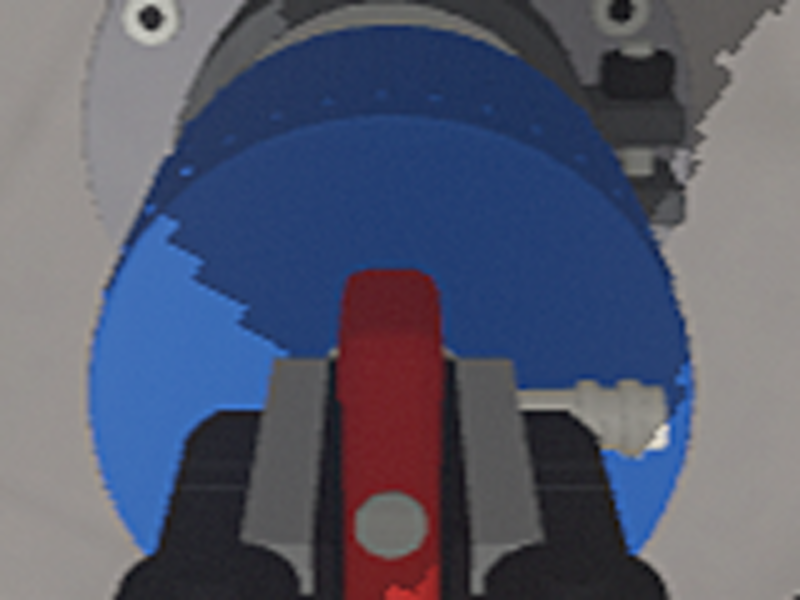

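```bash
python3 -m crank '[{"hand":1,"dx":0,"dy":0,"dz":0,"yaw":0.12},{"hand":1,"dx":0,"dy":0,"dz":0,"yaw":0.24},{"hand":1,"dx":0,"dy":0,"dz":0,"yaw":0.36},{"hand":1,"dx":0,"dy":0,"dz":0,"yaw":0.48},{"hand":1,"dx":0,"dy":0,"dz":0,"yaw":0.6},{"hand":1,"dx":0,"dy":0,"dz":0,"yaw":0.72},{"hand":1,"dx":0,"dy":0,"dz":0,"yaw":0.84},{"hand":1,"dx":0,"dy":0,"dz":0,"yaw":0.96},{"hand":1,"dx":0,"dy":0,"dz":0,"yaw":1.08},{"hand":1,"dx":0,"dy":0,"dz":0,"yaw":1.2},{"hand":1,"dx":0,"dy":0,"dz":0,"yaw":1.3},{"hand":1,"dx":0,"dy":0,"dz":0,"yaw":1.4}]' 25; python3 - <<'E'
from h import *
s=bot.observe();print(s['force'],s['moment'],s['qpos'].round(2))
E
```

```text
clock: 4.52
position: [0.5346, -0.0389, 0.0819]
tool_rot: [-1.572, 0.001, -0.901]
force: [-2.5, -0.2, -10.3]
grip_width: 0.0082
[ -2.47071528  -0.16128175 -10.29834915] [-0.1052921   0.51269444  0.02093978] [ 0.06  0.54 -0.13  1.93  0.1   0.68 -1.03]
```

```bash
python3 -m crank '[{"hand":1,"dx":0,"dy":0,"dz":0,"yaw":0.1},{"hand":1,"dx":0,"dy":0,"dz":0,"yaw":0.17},{"hand":1,"dx":0,"dy":0,"dz":0,"yaw":0.17}]' 25; python3 - <<'E'
from h import *
s=bot.observe();print(s['force'],s['moment'],s['tool_rot'])
E
python3 -m crank '[{"hand":0.75,"dx":0,"dy":0,"dz":0,"yaw":0},{"hand":0.7,"dx":0,"dy":0,"dz":0,"yaw":0},{"hand":0.6,"dx":0,"dy":-15,"dz":0,"yaw":0},{"hand":0.3,"dx":0,"dy":-45,"dz":0,"yaw":0},{"hand":0,"dx":0,"dy":-75,"dz":0,"yaw":0},{"hand":0,"dx":0,"dy":-75,"dz":0,"yaw":0},{"hand":0,"dx":0,"dy":-75,"dz":0,"yaw":0}]' 25; python3 - <<'E'
from h import *
s=bot.observe();print(s['force'],s['moment'],s['tool_rot'],s['position'])
i=snap("wrist","pics/w7.png"); 
crop("pics/w7.png","pics/w7c.png",220,100,420,250,4)
E
```

```text
clock: 4.77
position: [0.5346, -0.0388, 0.0819]
tool_rot: [-1.572, 0.001, -1.069]
force: [-4.1, -1.7, -10.7]
grip_width: 0.008
[ -4.12893421  -1.65135142 -10.67923325] [-0.10865125  0.72929437 -0.05068534] [-1.57237666e+00  6.29587890e-04 -1.06934477e+00]
clock: 5.35
position: [0.5368, -0.039, 0.1593]
tool_rot: [-1.567, -0.002, -1.065]
force: [-0.2, 0.4, 0.1]
grip_width: 0.0804
[-0.20731676  0.41936928  0.09537357] [ 0.00306259  0.02546318 -0.02943427] [-1.56698309 -0.00204909 -1.06453947] [ 0.53684779 -0.038979    0.15925357]
```

View pics/w7c.png

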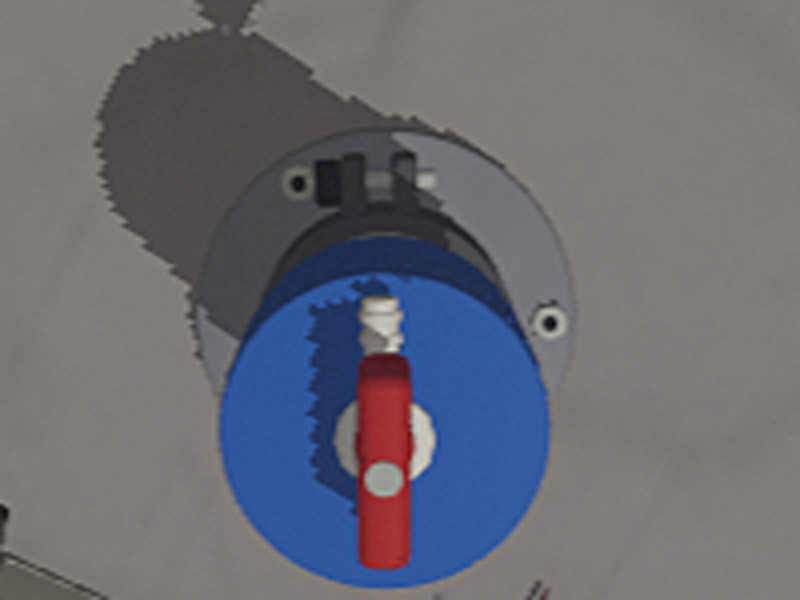

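```bash
python3 - <<'E'
from h import *
s=bot.observe();P=s['position']
for u,v,z in ((316.25,207.5,.109),(220+383/4,100+479/4,.132)):
  q=onz("wrist",u,v,z);print(q,(Rt().T@(q-P)*1000).round(1), s['qpos'].round(2))
E
```

```text
[ 0.535  -0.0389  0.109 ] [-0.6 49.  -1. ] [ 0.03  0.43 -0.09  1.87  0.05  0.84 -1.15]
[ 0.5338 -0.0393  0.132 ] [-0.8 26.  -2.2] [ 0.03  0.43 -0.09  1.87  0.05  0.84 -1.15]
```

```bash
python3 -m crank '[{"hand":0,"dx":-0.7,"dy":35,"dz":-1.3,"yaw":0},{"hand":0,"dx":-0.7,"dy":70,"dz":-1.3,"yaw":0},{"hand":0,"dx":-0.7,"dy":90,"dz":-1.3,"yaw":0},{"hand":0,"dx":-0.7,"dy":105,"dz":-1.3,"yaw":0},{"hand":0,"dx":-0.7,"dy":105,"dz":-1.3,"yaw":0}]' 30; python3 - <<'E'
from h import *
s=bot.observe();print(s['force'],s['position'],s['grip_width'])
i=snap("wrist","pics/w8.png"); 
snap("scene","pics/s8.png");crop("pics/s8.png","pics/s8c.png",290,130,410,230,6)
E
```

```text
clock: 5.82
position: [0.5317, -0.0387, 0.0488]
tool_rot: [-1.575, 0.003, -1.065]
force: [-0.6, -0.2, 0.9]
grip_width: 0.0853
[-0.59607521 -0.23256652  0.94660212] [ 0.53170617 -0.03872926  0.04879369] 0.0853100525968969
```

View pics/w8.png

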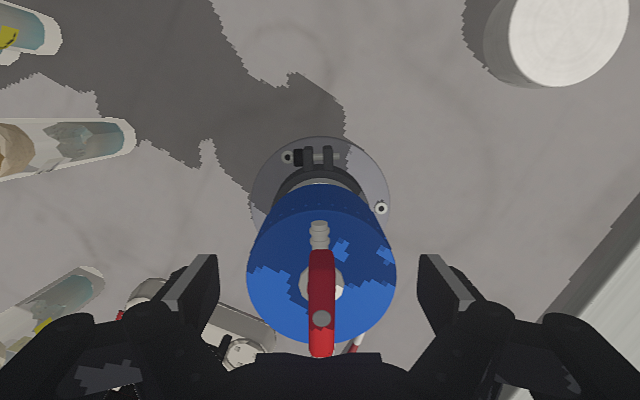

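View pics/s8c.png

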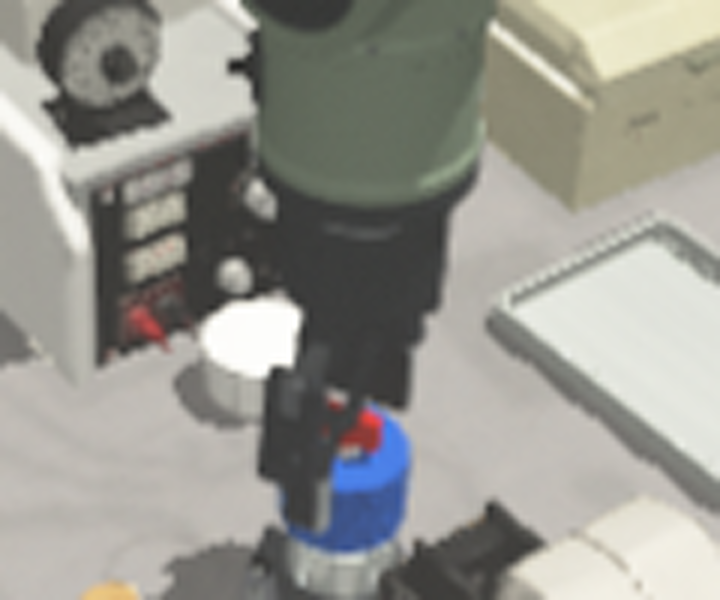

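```bash
python3 -m crank '[{"hand":0,"dx":0.7,"dy":8,"dz":0,"yaw":0},{"hand":0.2,"dx":0.7,"dy":8,"dz":0,"yaw":0},{"hand":0.5,"dx":0.7,"dy":8,"dz":0,"yaw":0},{"hand":0.5,"dx":0.7,"dy":8,"dz":0,"yaw":0},{"hand":0.5,"dx":0.7,"dy":8,"dz":0,"yaw":0}]' 40; python3 - <<'E'
from h import *
s=bot.observe();print(s['force'],s['moment'],s['position'],s['grip_width'])
i=snap("wrist","pics/w9.png"); 
E
```

```text
clock: 6.33
position: [0.5345, -0.0395, 0.045]
tool_rot: [-1.57, -0.0, -1.066]
force: [-1.1, 0.9, 6.7]
grip_width: 0.0595
[-1.14870826  0.93449247  6.69358312] [-0.05004937  0.42567597  0.02212066] [ 0.5344662  -0.03949231  0.04498274] 0.05948448704512326
```

View pics/w9.png

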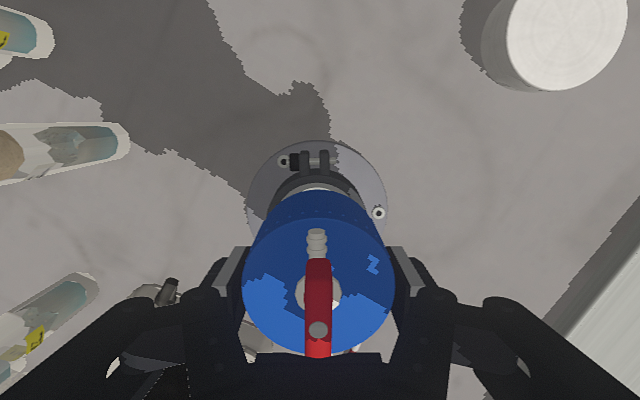

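```bash
python3 -m crank '[{"hand":0.5,"dx":0,"dy":-0.2,"dz":0,"yaw":-0.12},{"hand":0.5,"dx":0,"dy":-0.5,"dz":0,"yaw":-0.24},{"hand":0.5,"dx":0,"dy":-0.7,"dz":0,"yaw":-0.36},{"hand":0.5,"dx":0,"dy":-0.9,"dz":0,"yaw":-0.48},{"hand":0.5,"dx":0,"dy":-1.1,"dz":0,"yaw":-0.6},{"hand":0.5,"dx":0,"dy":-1.4,"dz":0,"yaw":-0.72}]' 40; python3 - <<'E'
from h import *
s=bot.observe();print(s['force'],s['moment'],s['qpos'].round(2))
i=snap("wrist","pics/w10.png"); 
E
```

```text
clock: 6.88
position: [0.5345, -0.0396, 0.0461]
tool_rot: [-1.571, -0.001, -0.34]
force: [-0.4, -0.5, -1.6]
grip_width: 0.0592
[-0.37257348 -0.49887389 -1.64751309] [-0.02281048 -0.01143149  0.05226995] [ 0.16  0.61 -0.27  1.94  0.27  0.63 -0.62]
```

View pics/w10.png

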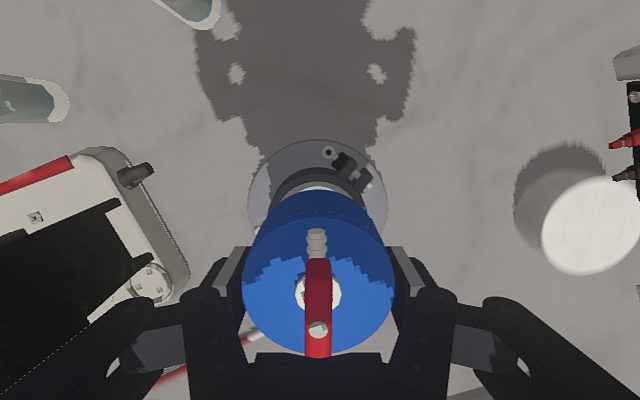

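```bash
python3 -m crank '[{"hand":0.5,"dx":0,"dy":-0.2,"dz":0,"yaw":-0.12},{"hand":0.5,"dx":0,"dy":-0.5,"dz":0,"yaw":-0.24},{"hand":0.5,"dx":0,"dy":-0.7,"dz":0,"yaw":-0.36},{"hand":0.5,"dx":0,"dy":-0.9,"dz":0,"yaw":-0.48},{"hand":0.5,"dx":0,"dy":-1.1,"dz":0,"yaw":-0.6},{"hand":0.5,"dx":0,"dy":-1.4,"dz":0,"yaw":-0.72},{"hand":0.5,"dx":0,"dy":-1.6,"dz":0,"yaw":-0.84},{"hand":0.5,"dx":0,"dy":-1.8,"dz":0,"yaw":-0.96},{"hand":0.5,"dx":0,"dy":-2.1,"dz":0,"yaw":-1.08},{"hand":0.5,"dx":0,"dy":-2.3,"dz":0,"yaw":-1.2},{"hand":0.5,"dx":0,"dy":-2.5,"dz":0,"yaw":-1.32},{"hand":0.5,"dx":0,"dy":-2.8,"dz":0,"yaw":-1.44}]' 40; python3 - <<'E'
from h import *
s=bot.observe();print(s['force'],s['moment'],s['qpos'].round(2))
E
```

```text
clock: 7.93
position: [0.5344, -0.0396, 0.0487]
tool_rot: [-1.571, 0.0, 1.097]
force: [1.2, -1.4, -2.1]
grip_width: 0.0592
[ 1.20066266 -1.37477055 -2.10103404] [ 0.03534326 -0.13420899 -0.04676378] [ 0.43  0.67 -0.65  1.93  0.59  0.74  0.54]
```

```bash
python3 -m crank '[{"hand":0.5,"dx":0,"dy":-0.2,"dz":0,"yaw":-0.12},{"hand":0.5,"dx":0,"dy":-0.5,"dz":0,"yaw":-0.24},{"hand":0.5,"dx":0,"dy":-0.7,"dz":0,"yaw":-0.36},{"hand":0.5,"dx":0,"dy":-0.9,"dz":0,"yaw":-0.48},{"hand":0.5,"dx":0,"dy":-1.1,"dz":0,"yaw":-0.6},{"hand":0.5,"dx":0,"dy":-1.4,"dz":0,"yaw":-0.72},{"hand":0.5,"dx":0,"dy":-1.6,"dz":0,"yaw":-0.84},{"hand":0.5,"dx":0,"dy":-1.8,"dz":0,"yaw":-0.96},{"hand":0.5,"dx":0,"dy":-2.1,"dz":0,"yaw":-1.08},{"hand":0.5,"dx":0,"dy":-2.3,"dz":0,"yaw":-1.2},{"hand":0.5,"dx":0,"dy":-2.5,"dz":0,"yaw":-1.32},{"hand":0.5,"dx":0,"dy":-2.8,"dz":0,"yaw":-1.44}]' 40; python3 - <<'E'
from h import *
s=bot.observe();print(s['force'],s['moment'],s['qpos'].round(2))
E
```

```text
clock: 8.93
position: [0.5347, -0.0392, 0.0515]
tool_rot: [-1.572, 0.0, 2.537]
force: [2.4, 2.0, -1.7]
grip_width: 0.0591
[ 2.44041769  1.96434781 -1.68978161] [ 0.56691561 -0.51690578 -0.02746457] [ 0.64  0.79 -0.98  1.92  0.84  0.91  1.77]
```

```bash
python3 -m crank '[{"hand":0.2,"dx":0,"dy":0,"dz":0,"yaw":0},{"hand":0,"dx":0,"dy":0,"dz":0,"yaw":0},{"hand":0,"dx":0,"dy":0,"dz":0,"yaw":0},{"hand":0,"dx":0,"dy":0,"dz":0,"yaw":3.1},{"hand":0,"dx":0,"dy":0,"dz":0,"yaw":3.1},{"hand":0,"dx":0,"dy":0,"dz":0,"yaw":3.1},{"hand":0,"dx":0,"dy":0,"dz":0,"yaw":3.1},{"hand":0,"dx":0,"dy":0,"dz":0,"yaw":3.1},{"hand":0,"dx":0,"dy":0,"dz":0,"yaw":3.1},{"hand":0,"dx":0,"dy":0,"dz":0,"yaw":3.1},{"hand":0,"dx":0,"dy":0,"dz":0,"yaw":3.1},{"hand":0,"dx":0,"dy":0,"dz":0,"yaw":3.1}]' 40; python3 - <<'E'
from h import *
s=bot.observe();print(s['force'],s['moment'],s['qpos'].round(2))
E
python3 -m crank '[{"hand":0,"dx":0,"dy":0,"dz":0,"yaw":1.5},{"hand":0,"dx":0,"dy":0,"dz":0,"yaw":1.5},{"hand":0,"dx":0,"dy":0,"dz":0,"yaw":1.5},{"hand":0,"dx":0,"dy":0,"dz":0,"yaw":1.5},{"hand":0,"dx":0,"dy":0,"dz":0,"yaw":1.5},{"hand":0,"dx":0,"dy":0,"dz":0,"yaw":1.5},{"hand":0,"dx":0,"dy":0,"dz":0,"yaw":1.5},{"hand":0,"dx":0,"dy":0,"dz":0,"yaw":1.5},{"hand":0,"dx":0,"dy":0,"dz":0,"yaw":1.5},{"hand":0,"dx":0,"dy":0,"dz":0,"yaw":1.5},{"hand":0,"dx":0,"dy":0,"dz":0,"yaw":1.5},{"hand":0,"dx":0,"dy":0,"dz":0,"yaw":1.5}]' 40; python3 - <<'E'
from h import *
s=bot.observe();print(s['force'],s['moment'],s['qpos'].round(2),s['tool_rot'])
snap("wrist","pics/w11.png")
E
```

```text
clock: 9.93
position: [0.5344, -0.0396, 0.0516]
tool_rot: [-1.571, 0.0, 1.398]
force: [0.6, 1.1, -0.4]
grip_width: 0.0853
[ 0.63303495  1.07891552 -0.43110653] [ 0.01211044  0.00461944 -0.04681323] [ 0.48  0.69 -0.73  1.92  0.64  0.78  0.79]
clock: 10.93
position: [0.5346, -0.0395, 0.0517]
tool_rot: [-1.571, -0.001, -0.102]
force: [0.1, 1.0, -0.7]
grip_width: 0.0851
[ 0.06602323  0.96053152 -0.72224186] [ 0.01940698 -0.00039233  0.02778959] [ 0.22  0.6  -0.35  1.94  0.33  0.66 -0.44] [-1.57093166e+00 -1.01428766e-03 -1.01548972e-01]
```

View pics/w11.png

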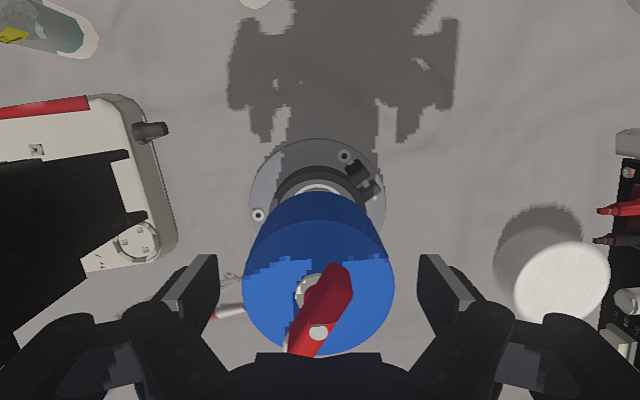

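```bash
python3 -m crank '[{"hand":0,"dx":0,"dy":0,"dz":0,"yaw":0.72},{"hand":0,"dx":0,"dy":0,"dz":0,"yaw":0.72},{"hand":0,"dx":0,"dy":0,"dz":0,"yaw":0.72},{"hand":0,"dx":0,"dy":0,"dz":0,"yaw":0.72},{"hand":0,"dx":0,"dy":0,"dz":0,"yaw":0.72},{"hand":0,"dx":0,"dy":0,"dz":0,"yaw":0.72},{"hand":0,"dx":0,"dy":0,"dz":0,"yaw":0.72},{"hand":0.3,"dx":0,"dy":0,"dz":0,"yaw":0.72},{"hand":0.5,"dx":0,"dy":0,"dz":0,"yaw":0.72},{"hand":0.5,"dx":0,"dy":0,"dz":0,"yaw":0.72},{"hand":0.5,"dx":0,"dy":0,"dz":0,"yaw":0.72}]' 40; python3 - <<'E'
from h import *
s=bot.observe();print(s['force'],s['moment'],s['qpos'].round(2))
E
python3 -m crank '[{"hand":0.5,"dx":0,"dy":-0.2,"dz":0,"yaw":-0.12},{"hand":0.5,"dx":0,"dy":-0.5,"dz":0,"yaw":-0.24},{"hand":0.5,"dx":0,"dy":-0.7,"dz":0,"yaw":-0.36},{"hand":0.5,"dx":0,"dy":-0.9,"dz":0,"yaw":-0.48},{"hand":0.5,"dx":0,"dy":-1.1,"dz":0,"yaw":-0.6},{"hand":0.5,"dx":0,"dy":-1.4,"dz":0,"yaw":-0.72},{"hand":0.5,"dx":0,"dy":-1.6,"dz":0,"yaw":-0.84},{"hand":0.5,"dx":0,"dy":-1.8,"dz":0,"yaw":-0.96},{"hand":0.5,"dx":0,"dy":-2.1,"dz":0,"yaw":-1.08},{"hand":0.5,"dx":0,"dy":-2.3,"dz":0,"yaw":-1.2},{"hand":0.5,"dx":0,"dy":-2.5,"dz":0,"yaw":-1.32},{"hand":0.5,"dx":0,"dy":-2.8,"dz":0,"yaw":-1.44}]' 40; python3 - <<'E'
from h import *
s=bot.observe();print(s['force'],s['moment'],s['qpos'].round(2))
E
```

```text
clock: 11.9
position: [0.5343, -0.0394, 0.0516]
tool_rot: [-1.57, 0.0, -0.809]
force: [-2.1, 1.1, 7.3]
grip_width: 0.0596
[-2.10241711  1.0864789   7.30296377] [0.39141557 0.47220432 0.0036542 ] [ 0.08  0.59 -0.17  1.94  0.16  0.62 -0.99]
clock: 12.9
position: [0.5349, -0.0394, 0.0545]
tool_rot: [-1.571, -0.001, 0.637]
force: [1.9, 0.6, 1.9]
grip_width: 0.0595
[1.91728582 0.59409451 1.87119416] [ 0.43766081 -0.15967609 -0.10811931] [ 0.36  0.63 -0.55  1.93  0.49  0.71  0.16]
```

```bash
python3 -m crank '[{"hand":0.5,"dx":0,"dy":-0.2,"dz":0,"yaw":-0.12},{"hand":0.5,"dx":0,"dy":-0.5,"dz":0,"yaw":-0.24},{"hand":0.5,"dx":0,"dy":-0.7,"dz":0,"yaw":-0.36},{"hand":0.5,"dx":0,"dy":-0.9,"dz":0,"yaw":-0.48},{"hand":0.5,"dx":0,"dy":-1.1,"dz":0,"yaw":-0.6},{"hand":0.5,"dx":0,"dy":-1.4,"dz":0,"yaw":-0.72},{"hand":0.5,"dx":0,"dy":-1.6,"dz":0,"yaw":-0.84},{"hand":0.5,"dx":0,"dy":-1.8,"dz":0,"yaw":-0.96},{"hand":0.5,"dx":0,"dy":-2.1,"dz":0,"yaw":-1.08},{"hand":0.5,"dx":0,"dy":-2.3,"dz":0,"yaw":-1.2},{"hand":0.5,"dx":0,"dy":-2.6,"dz":0,"yaw":-1.32},{"hand":0.5,"dx":0,"dy":-3,"dz":0,"yaw":-1.44}]' 40; python3 - <<'E'
from h import *
s=bot.observe();print(s['force'],s['moment'],s['qpos'].round(2))
i=snap("wrist","pics/w12.png"); 
E
```

```text
clock: 13.9
position: [0.5348, -0.0393, 0.0575]
tool_rot: [-1.572, 0.0, 2.077]
force: [-0.1, 2.6, 1.6]
grip_width: 0.0592
[-0.07283135  2.60557263  1.60741395] [ 0.64191323 -0.01547999 -0.00806505] [ 0.59  0.74 -0.9   1.91  0.76  0.87  1.37]
```

View pics/w12.png

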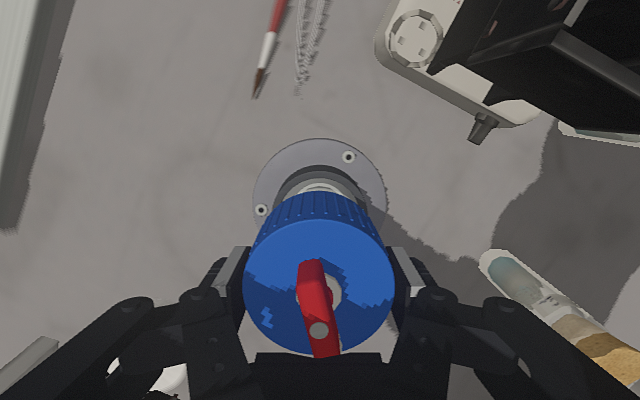

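```bash
python3 -m crank '[{"hand":0.5,"dx":0,"dy":-0.2,"dz":0,"yaw":-0.12},{"hand":0.5,"dx":0,"dy":-0.6,"dz":0,"yaw":-0.24},{"hand":0.5,"dx":0,"dy":-1.5,"dz":0,"yaw":-0.3},{"hand":0.5,"dx":0,"dy":-3,"dz":0,"yaw":-0.3},{"hand":0.5,"dx":0,"dy":-5,"dz":0,"yaw":-0.3}]' 40; python3 - <<'E'
from h import *
s=bot.observe();print(s['force'],s['moment'],s['position'])
E
```

```text
clock: 14.37
position: [0.5341, -0.0397, 0.062]
tool_rot: [-1.571, -0.0, 2.365]
force: [-0.2, -0.3, -1.4]
grip_width: 0.0595
[-0.16278319 -0.32092906 -1.37402341] [ 0.03694962 -0.04013855  0.00463739] [ 0.53414335 -0.03971954  0.06203325]
```

```bash
python3 -m crank '[{"hand":0.5,"dx":0,"dy":-10,"dz":0,"yaw":0},{"hand":0.5,"dx":0,"dy":-30,"dz":0,"yaw":0},{"hand":0.5,"dx":0,"dy":-55,"dz":0,"yaw":0},{"hand":0.5,"dx":0,"dy":-80,"dz":0,"yaw":0},{"hand":0.5,"dx":0,"dy":-80,"dz":0,"yaw":0},{"hand":0.5,"dx":0,"dy":-80,"dz":0,"yaw":0}]' 40; python3 - <<'E'
from h import *
s=bot.observe();print(s['force'],s['moment'],s['position'],s['qpos'].round(2))
i=snap("wrist","pics/w13.png"); snap("top","pics/t13.png"); snap("scene","pics/s13.png"); crop("pics/s13.png","pics/s13c.png",290,100,450,220,5)
E
```

```text
clock: 14.87
position: [0.5349, -0.0397, 0.1437]
tool_rot: [-1.572, 0.002, 2.367]
force: [-0.4, -0.3, -1.9]
grip_width: 0.0593
[-0.37771048 -0.277768   -1.90016307] [ 0.04706476  0.0085522  -0.0200758 ] [ 0.53492256 -0.03969995  0.14367912] [ 0.7   0.66 -1.06  1.85  0.67  1.04  1.73]
```

View pics/w13.png

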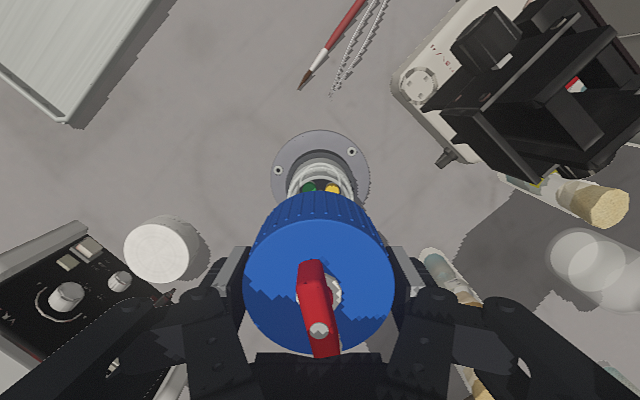

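View pics/s13c.png

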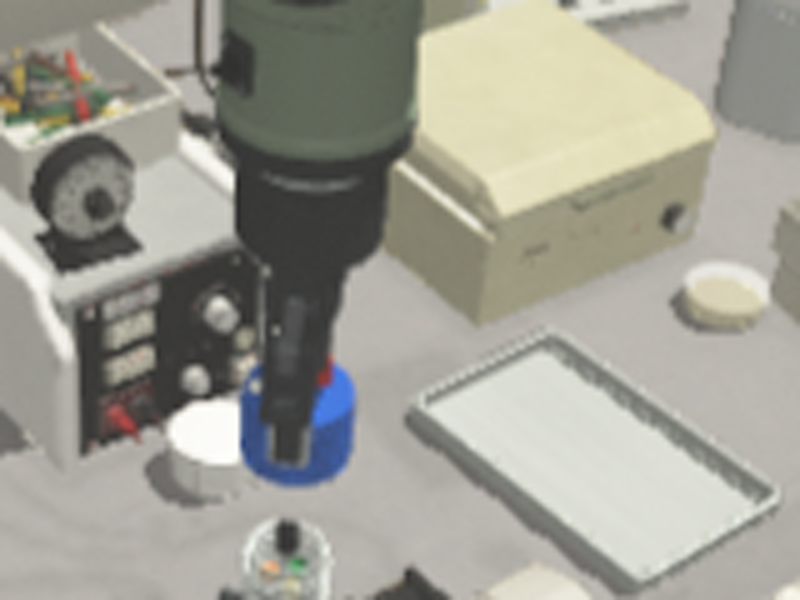

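```bash
python3 - <<'E'
from h import *
print("box",onz("top",450,160,.1),onz("top",538,160,.1),onz("top",450,160,.15))
print("rack",onz("top",470,278,.1),onz("top",428,282,.05))
crop("pics/t13.png","pics/t13c.png",300,130,540,310,3)
P=bot.observe()['position'];t=np.array([.525,-.309,P[2]]);print((Rt().T@(t-P)*1000).round(0), bot.observe()['clock'])
E
```

```text
box [ 0.6782 -0.3147  0.1   ] [ 0.6793 -0.5361  0.1   ] [ 0.6629 -0.2948  0.15  ]
rack [ 0.3917 -0.3433  0.1   ] [ 0.3814 -0.2595  0.05  ]
[-182.    0.  199.] 15.0167
```

View pics/t13c.png

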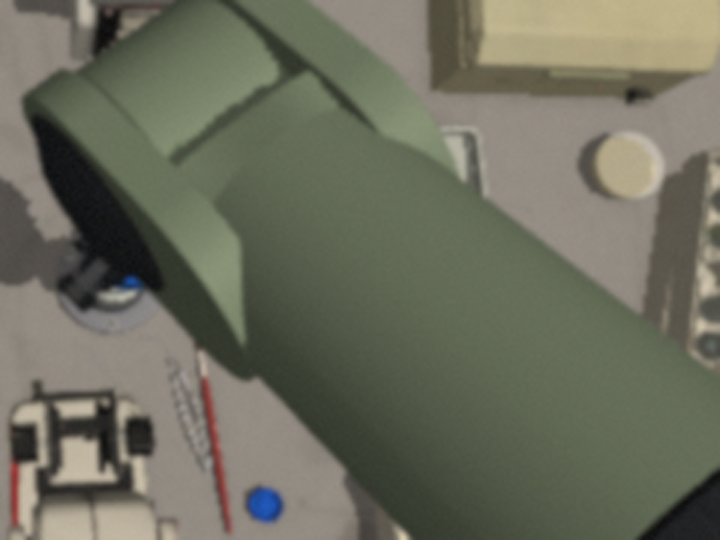

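```bash
python3 -m crank '[{"hand":0.5,"dx":0,"dy":-10,"dz":0,"yaw":0.12},{"hand":0.5,"dx":0,"dy":-10,"dz":0,"yaw":0.24},{"hand":0.5,"dx":0,"dy":-10,"dz":0,"yaw":0.36},{"hand":0.5,"dx":0,"dy":-10,"dz":0,"yaw":0.48},{"hand":0.5,"dx":0,"dy":-10,"dz":0,"yaw":0.6},{"hand":0.5,"dx":0,"dy":-10,"dz":0,"yaw":0.72},{"hand":0.5,"dx":-18,"dy":-10,"dz":20,"yaw":0.84},{"hand":0.5,"dx":-36,"dy":-10,"dz":40,"yaw":0.96},{"hand":0.5,"dx":-54,"dy":-10,"dz":60,"yaw":1.08},{"hand":0.5,"dx":-72,"dy":-10,"dz":80,"yaw":1.2},{"hand":0.5,"dx":-90,"dy":-10,"dz":100,"yaw":1.32},{"hand":0.5,"dx":-108,"dy":-10,"dz":120,"yaw":1.44}]' 40; python3 - <<'E'
from h import *
s=bot.observe();P=s['position'];print(P,s['force'],s['qpos'].round(2))
t=np.array([.525,-.309,P[2]]);print((Rt().T@(t-P)*1000).round(0),s['tool_rot'])
E
```

```text
clock: 16.02
position: [0.5272, -0.202, 0.1514]
tool_rot: [-1.57, 0.0, 0.923]
force: [0.4, 0.0, -1.2]
grip_width: 0.0595
[ 0.52721485 -0.2019877   0.15135212] [ 0.44072291  0.01225932 -1.20274419] [ 0.76  0.56 -0.7   1.78  0.43  0.96  0.8 ]
[-87.  -0. -63.] [-1.56962782e+00  3.62234111e-04  9.22617778e-01]
```

```bash
python3 -m crank '[{"hand":0.5,"dx":-16,"dy":0,"dz":-12,"yaw":0.12},{"hand":0.5,"dx":-32,"dy":0,"dz":-24,"yaw":0.24},{"hand":0.5,"dx":-48,"dy":0,"dz":-36,"yaw":0.36},{"hand":0.5,"dx":-64,"dy":0,"dz":-46,"yaw":0.48},{"hand":0.5,"dx":-80,"dy":0,"dz":-58,"yaw":0.6},{"hand":0.5,"dx":-87,"dy":0,"dz":-63,"yaw":0.72},{"hand":0.5,"dx":-87,"dy":20,"dz":-63,"yaw":0.84},{"hand":0.5,"dx":-87,"dy":50,"dz":-63,"yaw":0.86},{"hand":0.5,"dx":-87,"dy":80,"dz":-63,"yaw":0.86},{"hand":0.5,"dx":-87,"dy":90,"dz":-63,"yaw":0.86},{"hand":0.5,"dx":-87,"dy":90,"dz":-63,"yaw":0.86}]' 40; python3 - <<'E'
from h import *
s=bot.observe();P=s['position'];print(P,s['force'],s['qpos'].round(2))
i=snap("wrist","pics/w14.png"); snap("scene","pics/s14.png"); crop("pics/s14.png","pics/s14c.png",330,100,490,220,5)
E
```

```text
clock: 16.93
position: [0.5246, -0.3071, 0.0593]
tool_rot: [-1.568, 0.004, 0.069]
force: [-0.2, -0.2, -1.5]
grip_width: 0.0595
[ 0.52461523 -0.30714893  0.05930953] [-0.15490433 -0.24292189 -1.54065187] [ 0.72  0.7  -0.43  1.73  0.38  0.8   0.18]
```

View pics/w14.png

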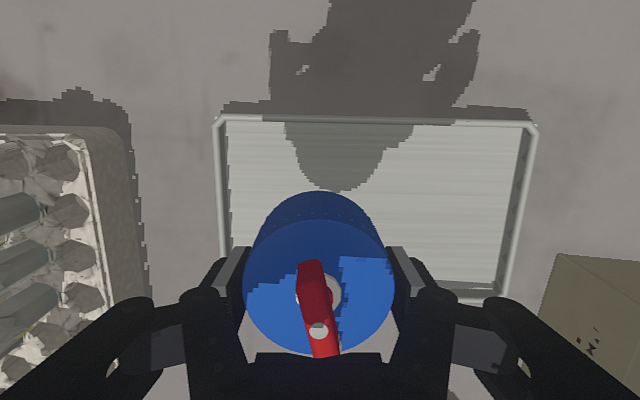

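View pics/s14c.png

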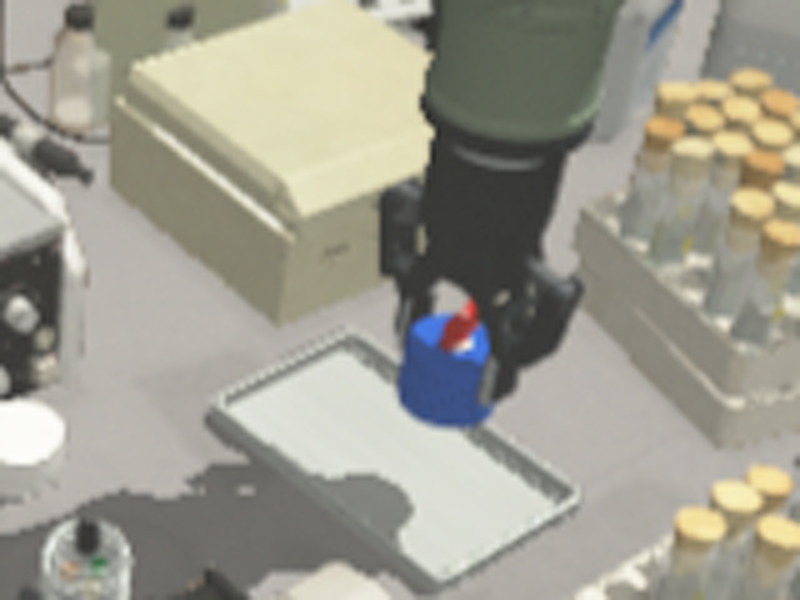

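```bash
python3 - <<'E'
from h import *
for u,v in [(218,119),(535,125),(498,299)]: print(onz("wrist",u,v,.016))
print(onz("wrist",319,287,.0593+.0425+.0215))
E
```

```text
[ 0.4569 -0.2525  0.016 ]
[ 0.6662 -0.2418  0.016 ]
[ 0.67   -0.3726  0.016 ]
[ 0.5273 -0.309   0.1233]
```

```bash
python3 -m crank '[{"hand":0.5,"dx":0,"dy":25,"dz":0,"yaw":0},{"hand":0.5,"dx":0,"dy":50,"dz":0,"yaw":0},{"hand":0.5,"dx":0,"dy":65,"dz":0,"yaw":0},{"hand":0.5,"dx":0,"dy":70,"dz":0,"yaw":0},{"hand":0.5,"dx":0,"dy":73,"dz":0,"yaw":0},{"hand":0.5,"dx":0,"dy":73,"dz":0,"yaw":0}]' 40; python3 - <<'E'
from h import *
s=bot.observe();print(s['position'],s['force'])
E
```

```text
clock: 17.53
position: [0.5269, -0.3086, -0.0098]
tool_rot: [-1.571, -0.001, 0.069]
force: [-0.1, -0.8, -0.1]
grip_width: 0.0597
[ 0.52690108 -0.30855145 -0.00984155] [-0.13065388 -0.81944658 -0.13866526]
```

```bash
python3 -m crank '[{"hand":0.5,"dx":0,"dy":1,"dz":0,"yaw":0},{"hand":0.5,"dx":0,"dy":1,"dz":0,"yaw":0}]' 40;python3 -m crank '[{"hand":0.5,"dx":0,"dy":1,"dz":0,"yaw":0},{"hand":0.5,"dx":0,"dy":1,"dz":0,"yaw":0}]' 40;python3 -m crank '[{"hand":0.5,"dx":0,"dy":1,"dz":0,"yaw":0},{"hand":0.5,"dx":0,"dy":1,"dz":0,"yaw":0}]' 40; python3 - <<'E'
from h import *
snap("scene","pics/s15.png"); crop("pics/s15.png","pics/s15c.png",350,130,470,220,6)
E
```

```text
clock: 17.7
position: [0.5268, -0.3086, -0.0108]
tool_rot: [-1.572, -0.001, 0.069]
force: [0.1, 0.8, -1.0]
grip_width: 0.0591
clock: 17.87
position: [0.5264, -0.3084, -0.0124]
tool_rot: [-1.571, -0.001, 0.069]
force: [0.1, -0.0, -1.2]
grip_width: 0.0591
clock: 18.03
position: [0.5262, -0.3082, -0.0139]
tool_rot: [-1.571, 0.0, 0.069]
force: [-0.1, 0.9, -0.3]
grip_width: 0.0593
```

View pics/s15c.png

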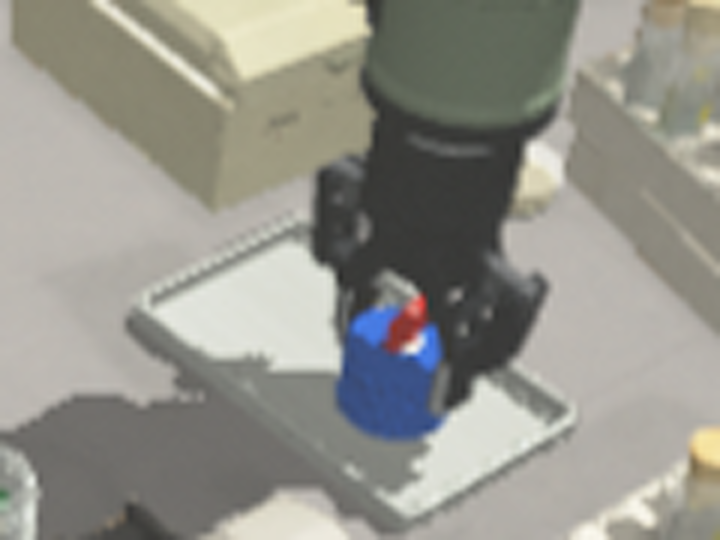

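```bash
python3 -m crank '[{"hand":0.5,"dx":0,"dy":2,"dz":0,"yaw":0},{"hand":0.5,"dx":0,"dy":2,"dz":0,"yaw":0}]' 40;python3 -m crank '[{"hand":0.5,"dx":0,"dy":1.2,"dz":0,"yaw":0},{"hand":0.5,"dx":0,"dy":1.2,"dz":0,"yaw":0}]' 40;
```

```text
clock: 18.25
position: [0.526, -0.3081, -0.0163]
tool_rot: [-1.571, 0.0, 0.069]
force: [-0.7, 0.5, -0.8]
grip_width: 0.0593
clock: 18.42
position: [0.5263, -0.3082, -0.017]
tool_rot: [-1.571, 0.0, 0.069]
force: [-1.2, 0.6, 2.8]
grip_width: 0.0593
```

```bash
python3 -m crank '[{"hand":0.25,"dx":0,"dy":0,"dz":0,"yaw":0},{"hand":0.2,"dx":0,"dy":0,"dz":0,"yaw":0},{"hand":0.15,"dx":0,"dy":0,"dz":0,"yaw":0},{"hand":0.1,"dx":0,"dy":-2,"dz":0,"yaw":0},{"hand":0.1,"dx":0,"dy":-20,"dz":0,"yaw":0},{"hand":0.1,"dx":0,"dy":-60,"dz":0,"yaw":0},{"hand":0.1,"dx":0,"dy":-100,"dz":0,"yaw":0},{"hand":0.3,"dx":0,"dy":-140,"dz":0,"yaw":0},{"hand":0.3,"dx":0,"dy":-170,"dz":0,"yaw":0},{"hand":0.3,"dx":0,"dy":-170,"dz":0,"yaw":0}]' 30; python3 - <<'E'
from h import *
s=bot.observe();P=s['position'];print(P,s['force'],s['grip_width'],s['qpos'].round(2))
i=snap("wrist","pics/w16.png"); snap("scene","pics/s16.png"); crop("pics/s16.png","pics/s16c.png",310,130,470,250,5)
R=Rt();
for xy in ((.5352,-.0395),): print((R.T@(np.array([*xy,.2])-P)*1000).round(1))
E
```

```text
clock: 19.25
position: [0.5288, -0.3093, 0.1594]
tool_rot: [-1.575, -0.007, 0.069]
force: [0.6, -0.1, -0.7]
grip_width: 0.0598
[ 0.52879306 -0.309286    0.15935218] [ 0.61339601 -0.10576602 -0.65904052] 0.059826565288687045 [ 0.76  0.57 -0.48  1.66  0.31  0.97  0.24]
[ 25.  -41.  268.7]
```

View pics/w16.png

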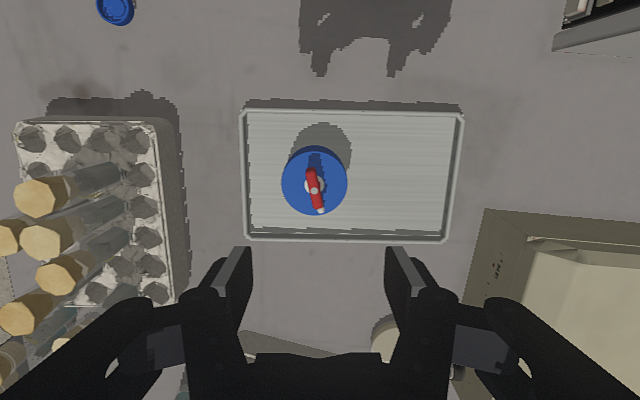

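View pics/s16c.png

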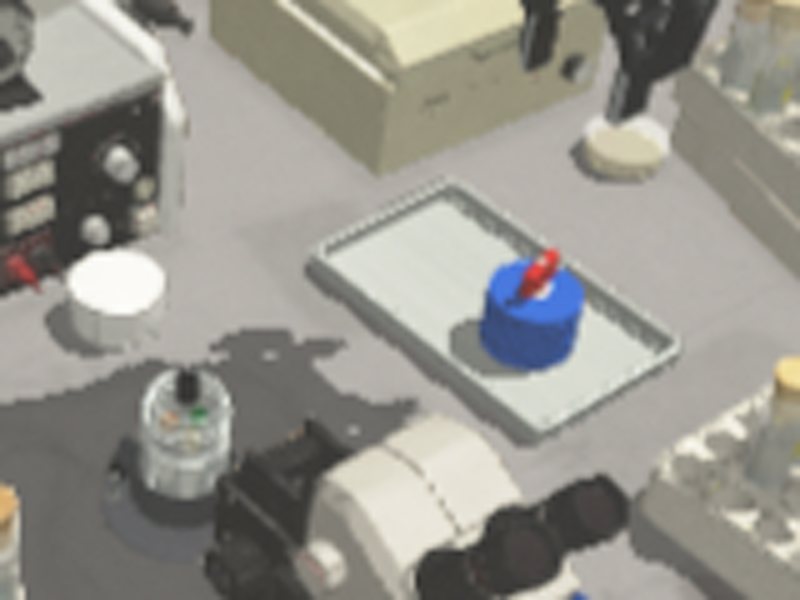

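```bash
python3 -m crank '[{"hand":0.5,"dx":3,"dy":0,"dz":38,"yaw":0},{"hand":0.55,"dx":7,"dy":0,"dz":78,"yaw":0},{"hand":0.55,"dx":11,"dy":0,"dz":118,"yaw":0},{"hand":0.55,"dx":15,"dy":0,"dz":158,"yaw":0},{"hand":0.55,"dx":19,"dy":0,"dz":198,"yaw":0},{"hand":0.55,"dx":23,"dy":0,"dz":238,"yaw":0},{"hand":0.55,"dx":25,"dy":0,"dz":269,"yaw":0},{"hand":0.55,"dx":25,"dy":25,"dz":269,"yaw":0},{"hand":0.55,"dx":25,"dy":25,"dz":269,"yaw":0},{"hand":0.55,"dx":25,"dy":25,"dz":269,"yaw":0}]' 30; python3 - <<'E'
from h import *
s=bot.observe();P=s['position'];print(P,s['force'],s['grip_width'],s['qpos'].round(2))
i=snap("wrist","pics/w17.png"); crop("pics/w17.png","pics/w17c.png",240,130,400,250,5)
E
```

```text
clock: 20.18
position: [0.5315, -0.0382, 0.1266]
tool_rot: [-1.57, 0.003, 0.069]
force: [0.5, -0.4, 0.1]
grip_width: 0.0384
[ 0.53145315 -0.038181    0.12658363] [ 0.50498798 -0.42200774  0.12580417] 0.03837676548861239 [ 0.34  0.51 -0.52  1.89  0.33  0.83 -0.27]
```

View pics/w17c.png

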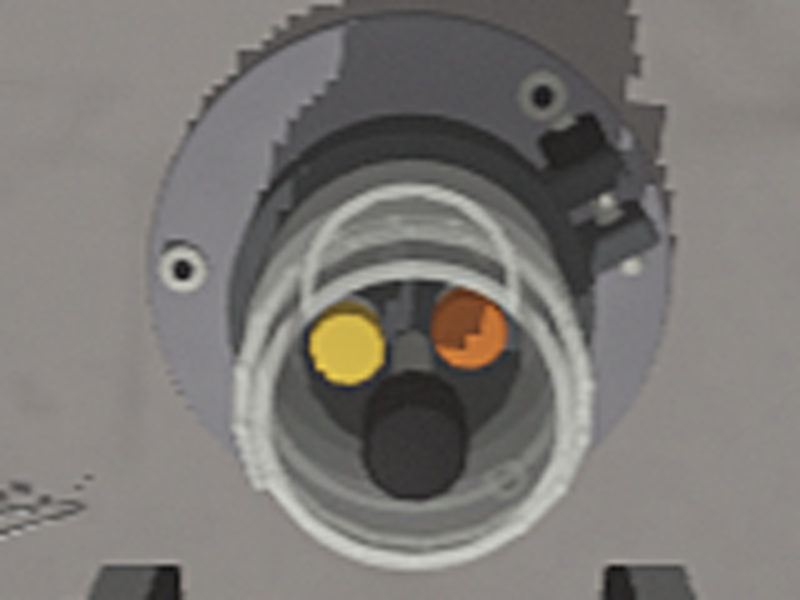

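```bash
python3 - <<'E'
from h import *
P=bot.observe()['position']
q=onz("wrist",323,219.6,.1045);print(q,(Rt().T@(q-P)*1000).round(1))
q=onz("wrist",240+415/5,130+415/5,.09);print(q,(Rt().T@(q-P)*1000).round(1))
E
```

```text
[ 0.5356 -0.04    0.1045] [ 3.4 23.  -1.6]
[ 0.5358 -0.0403  0.09  ] [ 3.6 37.5 -1.9]
```

```bash
python3 -m crank '[{"hand":0.55,"dx":3.4,"dy":30,"dz":-1.7,"yaw":0},{"hand":0.6,"dx":3.4,"dy":50,"dz":-1.7,"yaw":0},{"hand":0.7,"dx":3.4,"dy":62,"dz":-1.7,"yaw":0},{"hand":0.7,"dx":3.4,"dy":62,"dz":-1.7,"yaw":0},{"hand":0.7,"dx":3.4,"dy":62,"dz":-1.7,"yaw":0}]' 30; python3 - <<'E'
from h import *
s=bot.observe();P=s['position'];R=Rt();g=s['grip_width'];print(P,s['force'],g)
i=snap("wrist","pics/w18.png"); crop("pics/w18.png","pics/w18c.png",240,170,400,290,5)
q=proj("wrist",[[.5355,-.04,.1045]]);print((q-[240,170])*5)
for h in (30,35,40):
    print(h,[(proj("wrist",P+R@np.array([sg*(g/2),-h/1000,.011]))[0]-[240,170])*5 for sg in (-1,1)])
snap("scene","pics/s18.png"); crop("pics/s18.png","pics/s18c.png",300,150,400,240,7)
E
```

```text
clock: 20.65
position: [0.5362, -0.04, 0.0663]
tool_rot: [-1.571, 0.0, 0.068]
force: [1.3, -0.6, 0.3]
grip_width: 0.0258
[ 0.5362177  -0.03995495  0.06632411] [ 1.34481101 -0.57344755  0.3378514 ] 0.025847170657627625
[[375.5 447. ]]
30 [array([249. , 304.5]), array([518. , 304.5])]
35 [array([244.5, 324. ]), array([522.5, 324. ])]
40 [array([240. , 344.5]), array([526.5, 344.5])]
```

View pics/w18c.png

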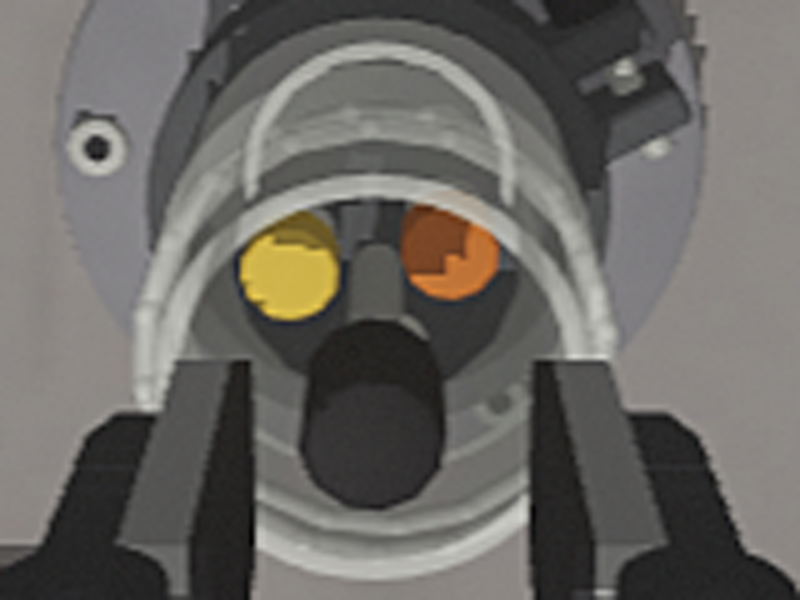

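View pics/s18c.png

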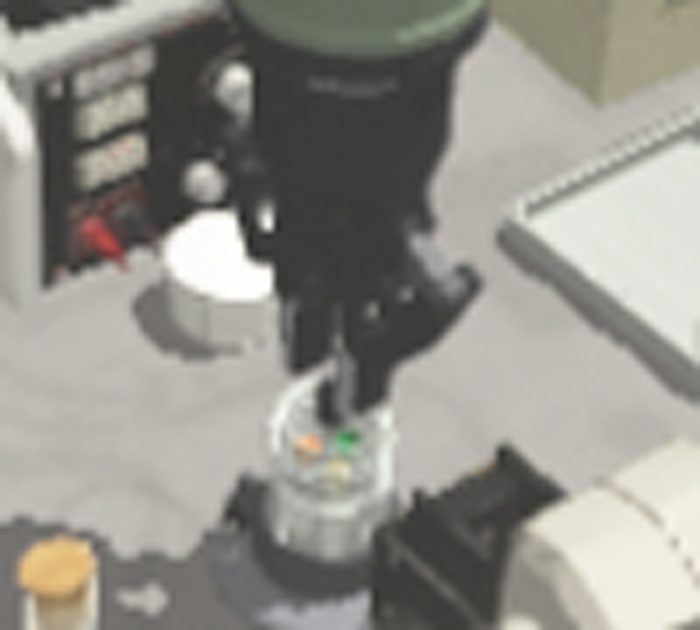

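```bash
python3 -m crank '[{"hand":0.7,"dx":-1.8,"dy":5,"dz":0,"yaw":0},{"hand":0.7,"dx":-1.8,"dy":9,"dz":0,"yaw":0},{"hand":0.72,"dx":-1.8,"dy":9,"dz":0,"yaw":0}]' 30; python3 - <<'E'
from h import *
s=bot.observe();P=s['position'];R=Rt();g=s['grip_width'];print(P,s['force'],g)
i=snap("wrist","pics/w19.png"); crop("pics/w19.png","pics/w19c.png",240,170,400,290,5)
snap("scene","pics/s19.png"); crop("pics/s19.png","pics/s19c.png",320,190,380,240,12)
E
```

```text
clock: 21.0
position: [0.534, -0.0398, 0.0566]
tool_rot: [-1.571, 0.0, 0.069]
force: [0.4, -0.3, 0.4]
grip_width: 0.0238
[ 0.53404953 -0.03984572  0.05655816] [ 0.37616956 -0.29821588  0.3560472 ] 0.023800750643751895
```

View pics/w19c.png

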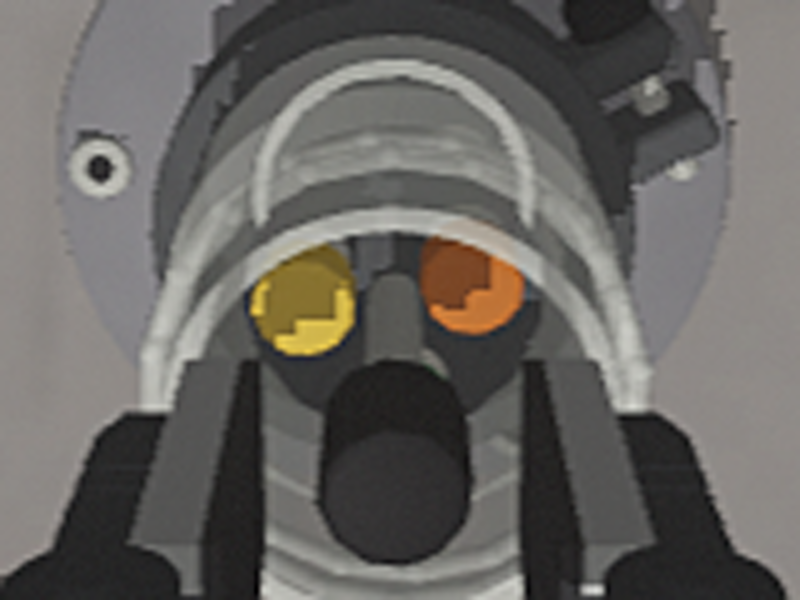

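View pics/s19c.png

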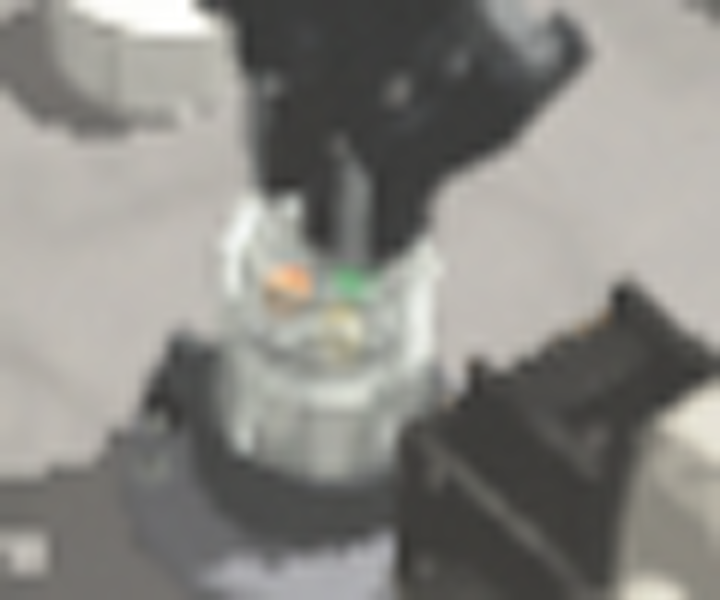

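```bash
python3 -m crank '[{"hand":0.72,"dx":0,"dy":2,"dz":0,"yaw":0},{"hand":1,"dx":0,"dy":2,"dz":0,"yaw":0},{"hand":1,"dx":0,"dy":2,"dz":0,"yaw":0},{"hand":1,"dx":0,"dy":2,"dz":0,"yaw":0},{"hand":1,"dx":0,"dy":2,"dz":0,"yaw":0}]' 50; python3 - <<'E'
from h import *
s=bot.observe();P=s['position'];R=Rt();g=s['grip_width'];print(P,s['force'],s['moment'],g)
i=snap("wrist","pics/w20.png"); crop("pics/w20.png","pics/w20c.png",240,170,400,290,5)
E
```

```text
clock: 21.52
position: [0.5344, -0.0397, 0.0549]
tool_rot: [-1.571, -0.0, 0.069]
force: [0.3, 0.5, 0.3]
grip_width: 0.0113
[ 0.5343949  -0.03969709  0.05492493] [0.27958982 0.54366937 0.26043   ] [ 0.01294306 -0.08608101 -0.05839664] 0.011257331760402035
```

View pics/w20c.png

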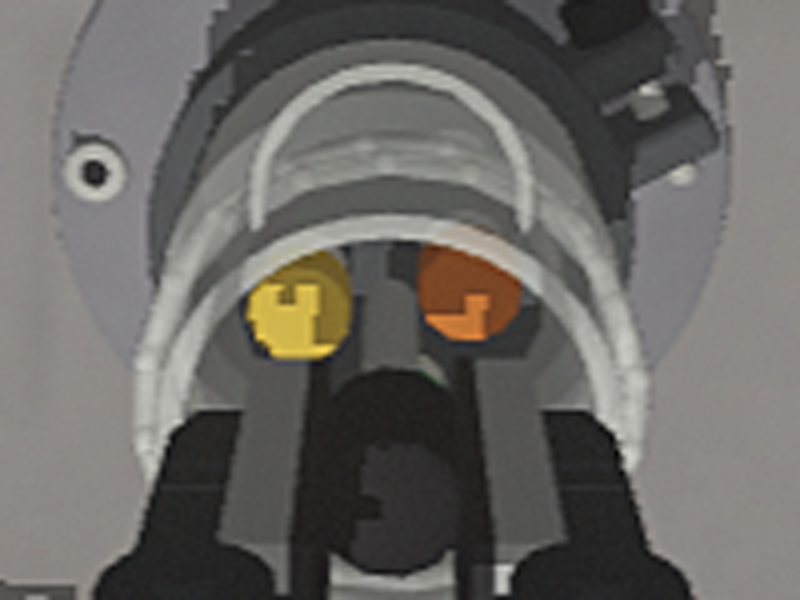

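```bash
python3 -m crank '[{"hand":1,"dx":0,"dy":0,"dz":0,"yaw":0},{"hand":1,"dx":0,"dy":0,"dz":0,"yaw":0}]' 50; python3 -m crank '[{"hand":1,"dx":0,"dy":-2,"dz":0,"yaw":0},{"hand":1,"dx":0,"dy":-5,"dz":0,"yaw":0},{"hand":1,"dx":0,"dy":-8,"dz":0,"yaw":0},{"hand":1,"dx":0,"dy":-8,"dz":0,"yaw":0}]' 50; python3 - <<'E'
from h import *
s=bot.observe();P=s['position'];R=Rt();g=s['grip_width'];print(P,s['force'],s['moment'],g)
i=snap("wrist","pics/w21.png"); crop("pics/w21.png","pics/w21c.png",240,170,400,290,5)
E
```

```text
clock: 21.73
position: [0.5343, -0.0397, 0.0549]
tool_rot: [-1.571, -0.0, 0.069]
force: [-0.2, 0.2, 0.4]
grip_width: 0.0114
clock: 22.07
position: [0.5347, -0.0397, 0.0636]
tool_rot: [-1.571, -0.001, 0.069]
force: [-0.7, 0.1, -1.3]
grip_width: 0.0119
[ 0.53465184 -0.03970287  0.06356783] [-0.66477641  0.09425749 -1.33014445] [ 0.00782076 -0.02722603 -0.03225793] 0.011853337855652714
```

View pics/w21c.png

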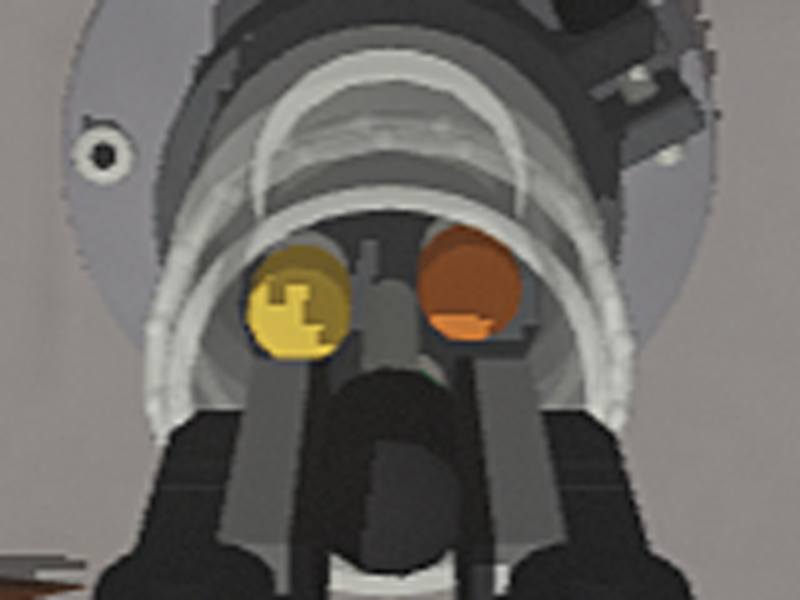

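```bash
python3 -m crank '[{"hand":1,"dx":0,"dy":-8,"dz":0,"yaw":0},{"hand":1,"dx":0,"dy":-20,"dz":0,"yaw":0},{"hand":1,"dx":0,"dy":-34,"dz":0,"yaw":0},{"hand":1,"dx":0,"dy":-48,"dz":0,"yaw":0},{"hand":1,"dx":0,"dy":-62,"dz":0,"yaw":0},{"hand":1,"dx":0,"dy":-76,"dz":0,"yaw":0},{"hand":1,"dx":0,"dy":-90,"dz":0,"yaw":0},{"hand":1,"dx":0,"dy":-100,"dz":0,"yaw":0},{"hand":1,"dx":0,"dy":-105,"dz":0,"yaw":0},{"hand":1,"dx":0,"dy":-105,"dz":0,"yaw":0},{"hand":1,"dx":0,"dy":-105,"dz":0,"yaw":0}]' 50; python3 - <<'E'
from h import *
s=bot.observe();P=s['position'];R=Rt();print(P,s['force'],s['moment'],s['grip_width'])
snap("wrist","pics/w22.png");snap("scene","pics/s22.png"); crop("pics/s22.png","pics/s22c.png",290,110,410,230,5)
print((R.T@(np.array([.617,-.307,P[2]])-P)*1000).round(1))
E
```

```text
clock: 23.03
position: [0.5342, -0.0398, 0.1678]
tool_rot: [-1.571, 0.0, 0.069]
force: [0.3, 0.0, -1.3]
grip_width: 0.0114
[ 0.53420507 -0.03982039  0.16780058] [ 0.29187483  0.00443375 -1.26573013] [-0.01039663  0.02103935 -0.00016175] 0.011364120971042821
[  64.2    0.  -272.2]
```

View pics/w22.png

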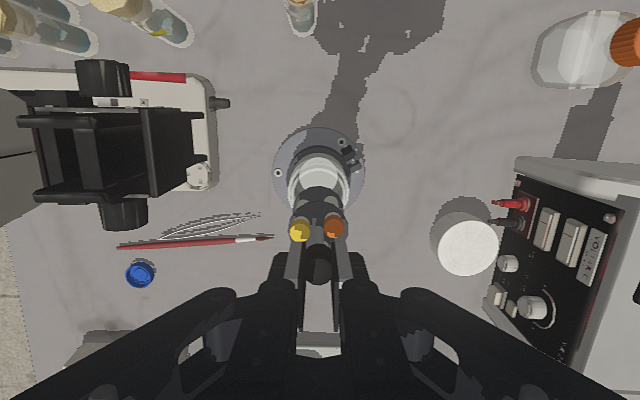

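View pics/s22c.png

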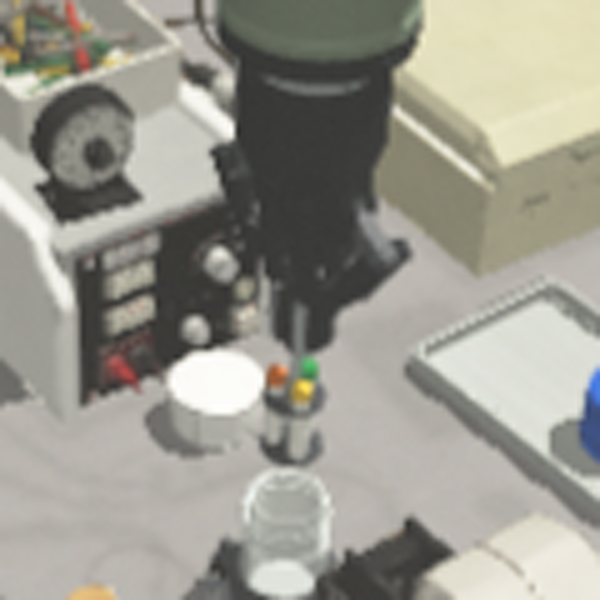

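```bash
python3 -m crank '[{"hand":1,"dx":2,"dy":0,"dz":-10,"yaw":0.06},{"hand":1,"dx":6,"dy":0,"dz":-30,"yaw":0.18},{"hand":1,"dx":10,"dy":0,"dz":-55,"yaw":0.3},{"hand":1,"dx":15,"dy":0,"dz":-80,"yaw":0.42},{"hand":1,"dx":20,"dy":0,"dz":-105,"yaw":0.54},{"hand":1,"dx":25,"dy":0,"dz":-130,"yaw":0.66},{"hand":1,"dx":30,"dy":0,"dz":-155,"yaw":0.78},{"hand":1,"dx":34,"dy":0,"dz":-180,"yaw":0.9},{"hand":1,"dx":38,"dy":0,"dz":-205,"yaw":1.02},{"hand":1,"dx":42,"dy":0,"dz":-230,"yaw":1.14},{"hand":1,"dx":46,"dy":0,"dz":-250,"yaw":1.26},{"hand":1,"dx":48,"dy":0,"dz":-265,"yaw":1.38}]' 50; python3 - <<'E'
from h import *
s=bot.observe();P=s['position'];R=Rt();print(P,s['force'],s['tool_rot'],s['qpos'].round(2))
print((R.T@(np.array([.602,-.308,P[2]])-P)*1000).round(1))
E
```

```text
clock: 24.13
position: [0.6002, -0.3027, 0.1667]
tool_rot: [-1.572, 0.0, -1.318]
force: [-0.6, -0.2, -0.6]
grip_width: 0.0114
[ 0.60021062 -0.30267242  0.16670767] [-0.61668573 -0.21557721 -0.61691363] [-1.57224841e+00  2.77111388e-04 -1.31799895e+00] [ 0.47  0.63 -0.14  1.49  0.1   1.04 -1.01]
[ 5.6 -0.   0.4]
```

```bash
python3 -m crank '[{"hand":1,"dx":3,"dy":6,"dz":0,"yaw":0.1},{"hand":1,"dx":5.5,"dy":20,"dz":0,"yaw":0.18},{"hand":1,"dx":5.5,"dy":40,"dz":0,"yaw":0.18},{"hand":1,"dx":5.5,"dy":60,"dz":0,"yaw":0.18},{"hand":1,"dx":5.5,"dy":80,"dz":0,"yaw":0.18},{"hand":1,"dx":5.5,"dy":95,"dz":0,"yaw":0.18},{"hand":1,"dx":5.5,"dy":103,"dz":0,"yaw":0.18},{"hand":1,"dx":5.5,"dy":103,"dz":0,"yaw":0.18},{"hand":1,"dx":5.5,"dy":103,"dz":0,"yaw":0.18}]' 50; python3 - <<'E'
from h import *
s=bot.observe();P=s['position'];R=Rt();print(P,s['force'],s['tool_rot'],s['qpos'].round(2))
snap("wrist","pics/w23.png");snap("scene","pics/s23.png"); crop("pics/s23.png","pics/s23c.png",340,110,460,230,5)
E
```

```text
clock: 24.88
position: [0.6019, -0.306, 0.0648]
tool_rot: [-1.571, 0.0, -1.491]
force: [0.7, -0.3, -0.6]
grip_width: 0.0116
[ 0.60187185 -0.30596732  0.06476259] [ 0.66857097 -0.30553677 -0.60835833] [-1.57134145e+00  2.91460939e-04 -1.49095470e+00] [ 0.44  0.75 -0.09  1.55  0.08  0.85 -1.17]
```

View pics/w23.png

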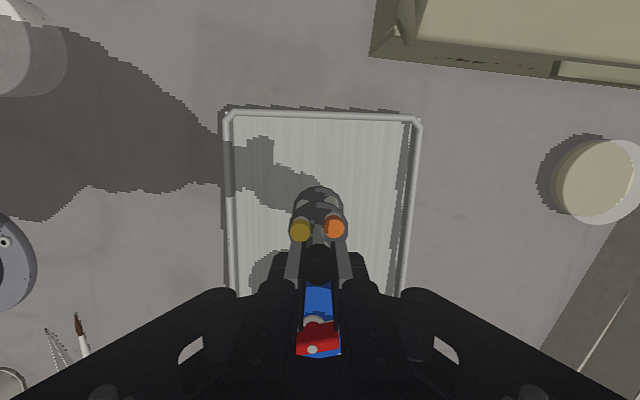

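View pics/s23c.png

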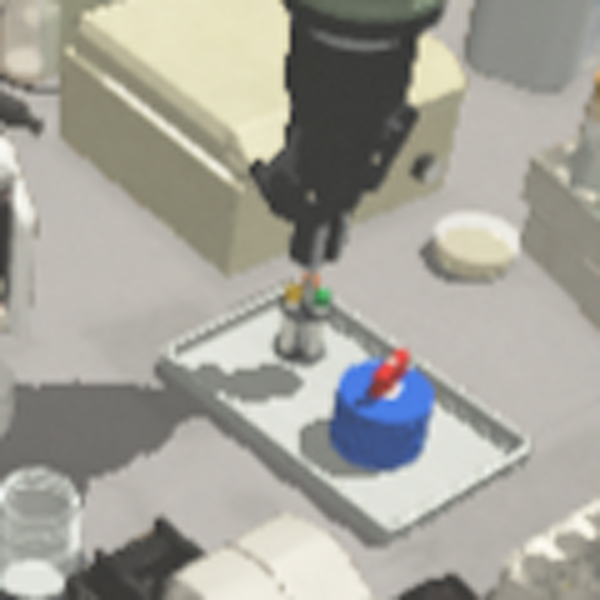

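```bash
python3 -m crank '[{"hand":1,"dx":0,"dy":7,"dz":0,"yaw":0},{"hand":1,"dx":0,"dy":14,"dz":0,"yaw":0},{"hand":1,"dx":0,"dy":19,"dz":0,"yaw":0},{"hand":1,"dx":0,"dy":20,"dz":0,"yaw":0},{"hand":1,"dx":0,"dy":20,"dz":0,"yaw":0}]' 50; python3 -m crank '[{"hand":1,"dx":0,"dy":1,"dz":0,"yaw":0},{"hand":1,"dx":0,"dy":1,"dz":0,"yaw":0}]' 50; python3 -m crank '[{"hand":1,"dx":0,"dy":1,"dz":0,"yaw":0},{"hand":1,"dx":0,"dy":1,"dz":0,"yaw":0}]' 50
```

```text
clock: 25.4
position: [0.6016, -0.3059, 0.0443]
tool_rot: [-1.572, 0.0, -1.491]
force: [0.6, -0.6, -1.2]
grip_width: 0.0117
clock: 25.57
position: [0.602, -0.3061, 0.0439]
tool_rot: [-1.571, -0.0, -1.491]
force: [0.1, -0.1, -1.3]
grip_width: 0.0112
clock: 25.73
position: [0.6019, -0.3061, 0.0429]
tool_rot: [-1.571, -0.0, -1.491]
force: [0.6, -0.3, 0.1]
grip_width: 0.0116
```

```bash
python3 -m crank '[{"hand":1,"dx":0,"dy":0.7,"dz":0,"yaw":0},{"hand":1,"dx":0,"dy":0.7,"dz":0,"yaw":0}]' 50; python3 -m crank '[{"hand":1,"dx":0,"dy":0.5,"dz":0,"yaw":0},{"hand":1,"dx":0,"dy":0.5,"dz":0,"yaw":0}]' 50
```

```text
clock: 25.9
position: [0.6019, -0.3061, 0.0421]
tool_rot: [-1.571, 0.0, -1.491]
force: [0.7, -0.6, -0.6]
grip_width: 0.0115
clock: 26.07
position: [0.6021, -0.3061, 0.0419]
tool_rot: [-1.57, -0.0, -1.491]
force: [-0.7, 0.3, 3.3]
grip_width: 0.0116
```

```bash
python3 -m crank '[{"hand":0.84,"dx":0,"dy":0,"dz":0,"yaw":0},{"hand":0.8,"dx":0,"dy":0,"dz":0,"yaw":0},{"hand":0.7,"dx":0,"dy":0,"dz":0,"yaw":0},{"hand":0.6,"dx":0,"dy":0,"dz":0,"yaw":0},{"hand":0.6,"dx":0,"dy":-4,"dz":0,"yaw":0}]' 50; python3 - <<'E'
from h import *
s=bot.observe();print(s['force'],s['grip_width'])
snap("wrist","pics/w24.png");crop("pics/w24.png","pics/w24c.png",240,150,400,270,5)
E
```

```text
clock: 26.48
position: [0.6015, -0.3058, 0.0451]
tool_rot: [-1.572, 0.001, -1.491]
force: [-0.2, -0.9, 0.3]
grip_width: 0.0339
[-0.19990335 -0.9022341   0.27439781] 0.033904328472292335
```

View pics/w24c.png

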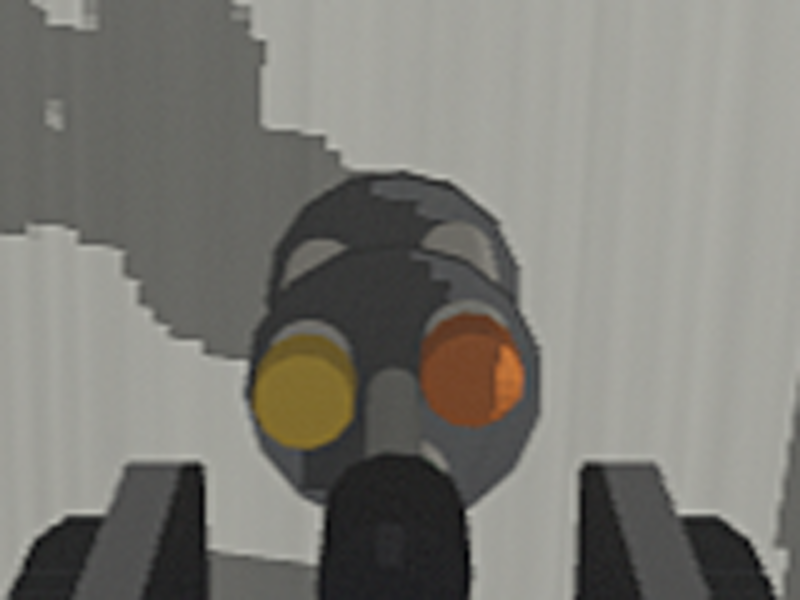

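Released and standing. Retreat straight up, then check.

```bash
python3 -m crank '[{"hand":0.6,"dx":0,"dy":-10,"dz":0,"yaw":0},{"hand":0.6,"dx":0,"dy":-30,"dz":0,"yaw":0},{"hand":0.6,"dx":0,"dy":-60,"dz":0,"yaw":0},{"hand":0.6,"dx":0,"dy":-95,"dz":0,"yaw":0},{"hand":0.6,"dx":0,"dy":-130,"dz":0,"yaw":0},{"hand":0.6,"dx":0,"dy":-150,"dz":0,"yaw":0},{"hand":0.6,"dx":0,"dy":-150,"dz":0,"yaw":0},{"hand":0.6,"dx":0,"dy":-150,"dz":0,"yaw":0}]' 50; python3 - <<'E'
from h import *
s=bot.observe();print(s['force'],s['qd'].round(3).max())
snap("wrist","pics/w25.png");snap("scene","pics/s25.png");snap("top","pics/t25.png"); crop("pics/s25.png","pics/s25c.png",290,110,450,230,5)
print(bot.observe()['clock'])
a=cv2.imread("pics/s0.png") 
E
```

```text
clock: 27.2
position: [0.6024, -0.3063, 0.1976]
tool_rot: [-1.568, -0.001, -1.491]
force: [-0.4, 1.0, -0.7]
grip_width: 0.0341
[-0.44065425  0.98256679 -0.70460141] 0.037
27.35[ WARN:0@3.264] global loadsave.cpp:275 findDecoder imread_('pics/s0.png'): can't open/read file: check file path/integrity
```

View pics/w25.png

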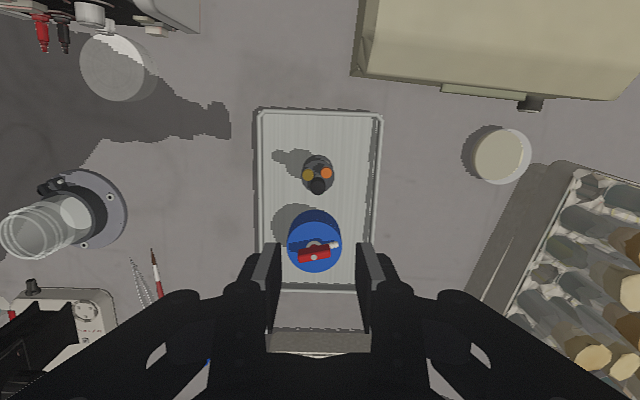

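View pics/s25.png

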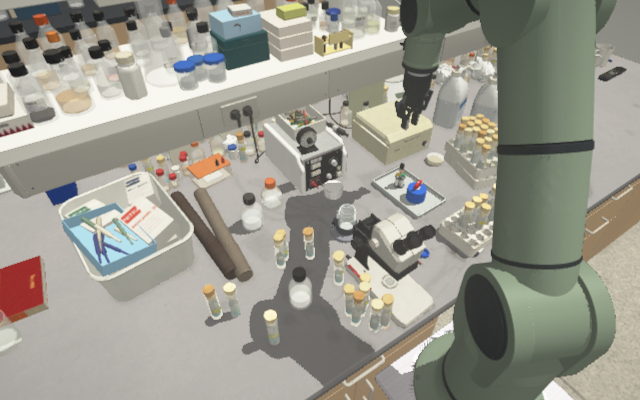

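View pics/s25c.png

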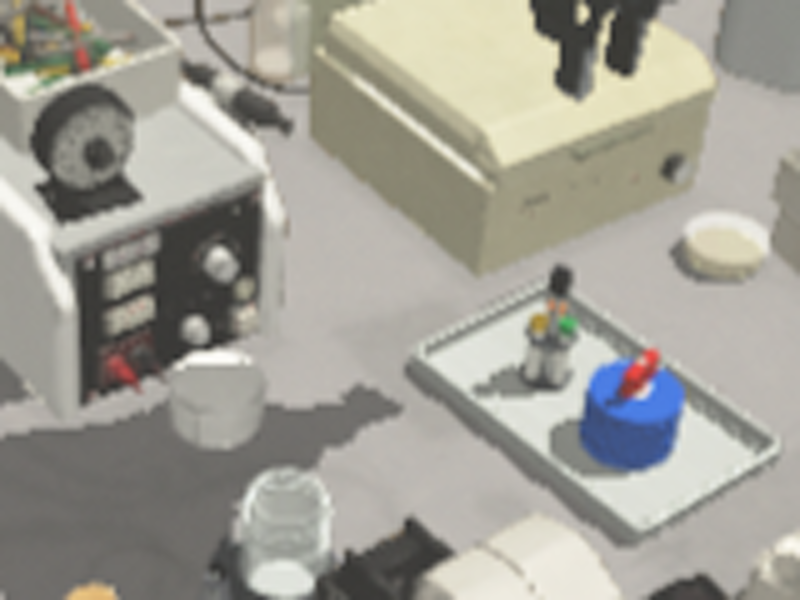

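```bash
python3 - <<'E'
from h import *
crop("pics/w25.png","pics/w25c.png",270,140,370,280,4)
E
```

```text
(no output)
```

View pics/w25c.png

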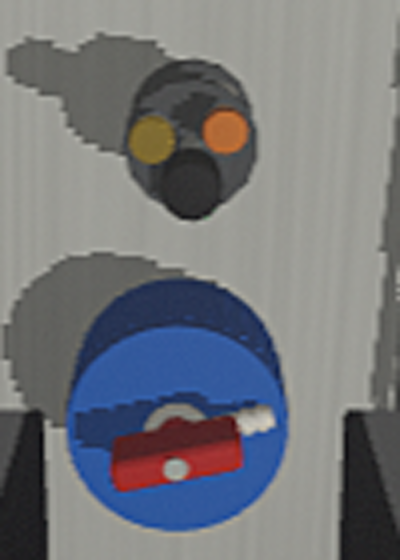

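```bash
python3 -c "
from workcell import bot
print(bot.job_done(), bot.observe()['clock'])"
```

```text
the job is handed in; nothing more can be done
the job is handed in; nothing more can be done
```

The job is done and handed in at about 27 s on the robot's clock. The vent tap was opened with the lid still screwed down. The lid was then unscrewed in two long twists (about 6.8 rad), held as it came free, and laid right way up in the tray. The carrier was lifted straight out by its knob and stood upright beside the lid.

- **Last checks:** The final pictures show the red bar in line with the nipple and the lid and carrier both upright in the tray. The gripper was well above them and touching nothing. In the scene view the bottles, vials and tin look where they stood; I judged this by eye and measured no positions. The largest force I read was about 12 N.
- **Fingertip offset:** Both the wrist and the scene camera put the fingertips 35 to 48 mm behind the reported TCP, depending on the opening. I set depths from the pictures and the contact force instead.
- **Knob grip:** The gripper read about 11.5 mm on the 14 mm knob. The carrier still rose with the hand without slipping.

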